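Put the rinsed stamps and plate up to dry and latch the tray

TASK

Put the rinsed work up to dry: lift the iron latch bar out of its keeper and swing it clear, then stand every brass pattern stamp, grip up, flat in a cell of its own in the wooden tray. Once all are in, swing the bar back, lift it over the keeper's lip and let it drop fully home in the notch. Also balance the shallow copper plate, right side up, centred and close to level on the crown of the upturned copper bowl, and leave the graver, cup and burnisher where they lie.

Things in the scene. Friction and masses are not known exactly. Their poses are not given: they have to be found in the camera images.
- stamp_tray: Fixed dark wooden tray, 171 x 56 mm, four cells in a row along its x. Origin: centre of its underside on the bench; x along its length (away from the robot, some yaw), z up. Floor 4 mm above the bench, walls and dividers 3 mm thick, tops at 14 mm; each cell inside 39 (x) x 50 (y) mm. Upright pivot of the latch bar at x = +112 mm, keeper at x = -100 mm.
- keeper_notch (a point): Middle of the notch floor of the iron keeper at the tray's near end, 52 mm above the bench; axes as the tray's. Keeper 14 mm long in x, notch 22 mm wide in y. Outer lip on the +y side rises 14 mm above the notch floor, inner stop on the -y side 30 mm; lip and stop 6 mm thick.
- cell1 (a point): Centre of the floor of tray cell 1 (-63 mm along the tray's x), 4 mm above the bench, axes as the tray's. Any stamp may go in any cell, one to a cell, its 31 mm side along the tray's x.
- cell2 (a point): Centre of the floor of tray cell 2 (-21 mm along the tray's x), 4 mm above the bench, axes as the tray's. Any stamp may go in any cell, one to a cell, its 31 mm side along the tray's x.
- cell3 (a point): Centre of the floor of tray cell 3 (21 mm along the tray's x), 4 mm above the bench, axes as the tray's. Any stamp may go in any cell, one to a cell, its 31 mm side along the tray's x.
- cell4 (a point): Centre of the floor of tray cell 4 (63 mm along the tray's x), 4 mm above the bench, axes as the tray's. Any stamp may go in any cell, one to a cell, its 31 mm side along the tray's x.
- stamp1_mid (a point): Brass pattern stamp with teak grip (2 to 4 alike; None if absent). Point half-way up, 21 mm above its underside, z up. Brass base 31 (own x) x 42 (own y) x 14 mm high; on it, centred, the teak grip 18 (x) x 22 (y) mm, from 14 to 42 mm height. About 0.17 kg, low centre of mass.
- stamp2_mid (a point): Brass pattern stamp with teak grip (2 to 4 alike; None if absent). Point half-way up, 21 mm above its underside, z up. Brass base 31 (own x) x 42 (own y) x 14 mm high; on it, centred, the teak grip 18 (x) x 22 (y) mm, from 14 to 42 mm height. About 0.17 kg, low centre of mass.
- stamp3_mid (a point): Brass pattern stamp with teak grip (2 to 4 alike; None if absent). Point half-way up, 21 mm above its underside, z up. Brass base 31 (own x) x 42 (own y) x 14 mm high; on it, centred, the teak grip 18 (x) x 22 (y) mm, from 14 to 42 mm height. About 0.17 kg, low centre of mass.
- stamp4_mid (a point): Brass pattern stamp with teak grip (2 to 4 alike; None if absent). Point half-way up, 21 mm above its underside, z up. Brass base 31 (own x) x 42 (own y) x 14 mm high; on it, centred, the teak grip 18 (x) x 22 (y) mm, from 14 to 42 mm height. About 0.17 kg, low centre of mass.
- latch_post (a point): Middle of the round upright iron finger post on the latch bar's free end: 16 mm diameter, 40 mm tall, point 20 mm above the bar's top face, 82 mm above the bench when latched. x runs along the bar from post to pivot, 248 mm. Bar 12 wide, 10 mm thick, ends 14 mm past the post. Latched, the post is 36 mm out from the keeper, and the bar passes 6 mm over seated stamps.
- latch_swing (a joint): Swing of the latch bar about its upright pivot: 0 = along the tray, in the notch; grows as the post moves to the tray's +y side; stop at 1.3 rad. Light friction, stays where it is left. Loading the cells needs it swung out 0.9 rad or more.
- latch_lift (a joint): Lift of the latch bar about a level pin at the pivot, 57 mm above the bench: 0 = level, resting in the notch; positive = free end up, to 0.6 rad; let go outside the notch it droops to -0.03 on a stop. Falls by its own weight (0.22 kg). Clearing the outer lip takes 0.07 rad or more (post raised 17 mm).
- plate_mid (a point): Shallow copper plate with a raised rim, 80 (own x) x 56 (own y) x 8 mm thick, about 0.2 kg, flat on the bench at the start; point at its centre, half-way up; z up.
- dome_top (a point): Crown (highest point) of the fixed drying stand: an upturned copper bowl, a half ball of 50 mm radius on a teak disc 116 mm across, 10 mm thick; the crown is 60 mm above the bench.
- graver: Bystander: steel gouging graver with a mushroom handle, about 120 mm long, lying on the bench. Origin under its middle.
- copper_cup: Bystander: upright open copper cup, 68 mm across, 72 mm high. Origin at the centre of its underside.
- burnisher: Bystander: bone burnisher, about 130 mm long, lying on the bench. Origin under its middle.

How it is judged:
By the outcome, as a careful person would: the job done as asked, in the order asked, and still so for the second after the job is handed in, with the robot touching nothing.
Of stamp1, stamp2, stamp3, stamp4 only 2 to 4 are there at a start; the rules pass over those that are not, and their reading is None.
At some moment in a run one of stamp1, stamp2, stamp3, stamp4 may be knocked a few centimetres aside while the robot is not near it.
Once in a run the grip may slacken for a moment while it holds something.
It also fails if it takes over 210 s, if anything falls off the work surface, if the arm or the gripper's body presses on something with over 40 N, if the wrist force passes 120 N, or if a joint passes its speed limit or range.

ROBOT

A 6-joint arm with a two-finger parallel gripper is mounted at the origin on the work surface. World frame = base frame: x ahead of the robot, y to its left, z up, the work surface at z = 0. Lengths are in m, angles in rad, forces in N, time in s.
With the tool pointing down it reaches from about 0.35 to 0.975 m from the base axis. Payload 4.9 kg.
Tool frame: the origin (TCP) lies at the very end of the fingers, on their centre line; the grasp point (between the pads) lies 19 mm behind it (ctrl.grip_depth is the z of the grasp point in the tool frame, in m); z points along the fingers, y is the direction in which the jaws open and shut (so a half turn about z gives the same grasp; the last joint's range is limited). The gripper opens to 85 mm and grips with 20 to 120 N. Pads are 22 mm wide; open, the fingers measure 114 mm over their backs; the gripper's body (76 mm by 85 mm) begins 54 mm behind the grasp point. The pads swing forward as they close: fully open they stand 13 mm farther back than shut.
Start: joints at [-1.222, 0.053, 1.613, -0, 1.476, -0.119], TCP at [0.282, -0.558, 0.205] pointing down, gripper open.
Joint ranges: [-3.01, 3.01], [-1.01, 2.22], [0.06, 2.58], [-1.02, 4.17], [0.09, 2.62], [-3.14, 3.14]. Speed limits (rad/s): [2.57, 2.57, 3.14, 3.14, 3.14, 3.14].

INTERFACE

Orientations are given as a rotation vector (axis times angle).
In Python, from station import ctrl gives the robot as it stands. Calls block until the motion is done:
- ctrl.movep(position, orientation): joint-space move of the TCP to a pose.
- ctrl.servo_line(position, rot=None, speed=0.15): straight line of the TCP; rot=None keeps the orientation; speed is the mean speed in m/s.
- ctrl.goto_joints(angles): joint-space move.
- ctrl.ungrasp() and ctrl.close(): open the fingers fully, or close them until they stop; the grip force is fixed at half the most.
- ctrl.pause(seconds).
- ctrl.inverse_kinematics(position, orientation): joint angles nearest the present ones, or None.
- ctrl.sense(): the state.
- ctrl.get_image(name): name is "scene" or "top"; returns the picture (400x640x3 uint8, red, green, blue); there is no depth.
- ctrl.camera_info(name): a dict with "fx", "fy", "cx", "cy" (pixels), "D" ([k1, k2, p1, p2, k3] as OpenCV has them; the pictures are not rectified), "eye" and "rotation" of the camera in the world. Camera axes: x right, y up, looking along -z (the intrinsics and any distortion apply to the point x, -y, -z); pixel columns grow to the right and rows downward; lengths in m; the calibration is good to about 2 mm. A picture is of the moment at which its call begins. camera_info takes no time and is no camera call.
A pose or a line that the arm cannot do raises ctrl.MotionError and nothing moves.
- ctrl.job_done(): hands the job in, once; it reports no verdict.
The state is a dict: "clock": time; "joint_positions": joint angles; "joint_vel": joint speeds; "tau": joint torques, N m; "eef_pos": TCP position; "eef_rot": TCP orientation; "wrist_force": force on the tool from outside, world axes, zero at the start; "ft_torque": the same for the moment, N m; "width": finger opening in m.
Only numpy, scipy, OpenCV 4.12 (cv2) and the standard library are available. Lean on these libraries where they do the work, as an engineer would, in place of code of your own. Each camera call takes 0.05 s, during which the arm holds its last target.

## Working session

There is one attempt and no reset: what is moved stays moved. The work goes in short steps, each a Python script; the robot and the scene stay as the last script left them, time stands still between calls to the robot, and variables do not carry over. Pictures are saved under pics/ and viewed, and the job is handed in when it is done.

```bash
ls; mkdir -p pics; python3 - <<'E'
from station import ctrl
import cv2
for n in("scene","top"):
    im=ctrl.get_image(n); cv2.imwrite(f"pics/{n}0.png",im[:,:,::-1]); 
    print(n,ctrl.camera_info(n))
print(ctrl.sense(),ctrl.grip_depth)
E
```

```text
pics
scene {'fx': 371.6917520392322, 'fy': 371.6917520392322, 'cx': 317.30430791022235, 'cy': 204.30457498342412, 'D': array([0.02794558, 0.        , 0.        , 0.        , 0.        ]), 'eye': array([ 0.84220059, -0.51393115,  0.73906631]), 'rotation': array([0.65508943, 0.16306334, 0.47670785])}
top {'fx': 393.11411244386574, 'fy': 393.11411244386574, 'cx': 327.03238258053216, 'cy': 194.95031104089045, 'D': array([-0.03167185,  0.        ,  0.        ,  0.        ,  0.        ]), 'eye': array([ 0.34997902, -0.060522  ,  1.14838994]), 'rotation': array([ 0.17346654, -0.17736095, -1.54763809])}
{'clock': 0.1, 'joint_positions': array([-1.22203452e+00,  5.33335336e-02,  1.61418323e+00,  1.49963545e-05,
        1.47597316e+00, -1.18989324e-01]), 'joint_vel': array([ 9.79829026e-05, -2.21862882e-03, -3.59984928e-03, -1.59478950e-03,
       -1.77417617e-03,  6.01180334e-04]), 'tau': array([ 2.74022013e-04, -3.94905102e+01, -3.71363139e+01, -1.26931045e-04,
        3.90175977e-03,  2.79731118e-06]), 'eef_pos': array([ 0.28159825, -0.55727633,  0.20384367]), 'eef_rot': array([-3.05422989e+00, -7.27622541e-01,  3.18149561e-04]), 'wrist_force': array([ 0.20103737, -0.40656299, -0.21654181]), 'ft_torque': array([-0.00089878, -0.00504019, -0.00154459]), 'width': 0.08531396819376753} -0.0187
```

View pics/scene0.png

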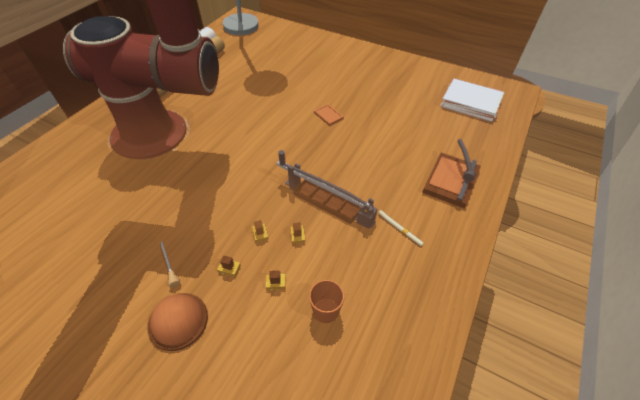

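View pics/top0.png

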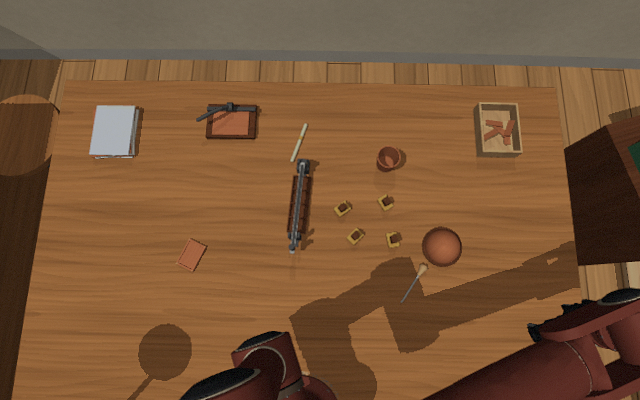

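Four stamps are present. In the top view they sit near (343,208), (386,202), (355,236) and (393,240). The tray runs from (304,165) to (293,245), the plate is at (193,255) and the bowl at (442,247). Next I'll zoom in.

```bash
cat > hv.py <<'E'
import numpy as np, cv2
from scipy.spatial.transform import Rotation as R
from station import ctrl
INFO={n:ctrl.camera_info(n) for n in("scene","top")}
def K(i): return np.array([[i['fx'],0,i['cx']],[0,i['fy'],i['cy']],[0,0,1]])
def ray(n,px):
    i=INFO[n]; p=cv2.undistortPoints(np.array(px,float).reshape(-1,1,2),K(i),i['D']).reshape(-1,2)
    d=np.c_[p[:,0],-p[:,1],-np.ones(len(p))]
    return i['eye'],R.from_rotvec(i['rotation']).apply(d)
def onplane(n,px,z):
    e,d=ray(n,px); t=(z-e[2])/d[:,2]; return e+t[:,None]*d
def project(n,P):
    i=INFO[n]; c=R.from_rotvec(i['rotation']).inv().apply(np.atleast_2d(P)-i['eye'])*[1,-1,-1]
    return cv2.projectPoints(c,np.zeros(3),np.zeros(3),K(i),i['D'])[0].reshape(-1,2)
def tri(pa,pb):
    A=np.zeros((3,3));b=np.zeros(3);L=[]
    for n,p in(("scene",pa),("top",pb)):
        e,d=ray(n,[p]);d=d[0]/np.linalg.norm(d[0]);M=np.eye(3)-np.outer(d,d);A+=M;b+=M@e;L.append((e,d))
    x=np.linalg.solve(A,b)
    r=[np.linalg.norm(np.cross(x-e,d)) for e,d in L]
    return x,sum(r)
def crop(im,x0,y0,w,h,s,f):
    cv2.imwrite(f,cv2.resize(im[y0:y0+h,x0:x0+w,::-1],None,fx=s,fy=s,interpolation=cv2.INTER_CUBIC))
E
python3 - <<'E'
import cv2
from hv import crop
s=cv2.imread('pics/scene0.png')[:,:,::-1];t=cv2.imread('pics/top0.png')[:,:,::-1]
crop(t,320,180,100,75,8,'pics/c1.png')
crop(t,265,140,80,120,5,'pics/c2.png')
crop(s,260,140,130,95,6,'pics/c3.png')
crop(s,205,205,110,90,6,'pics/c4.png')
E
```

```text
(no output)
```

View pics/c1.png

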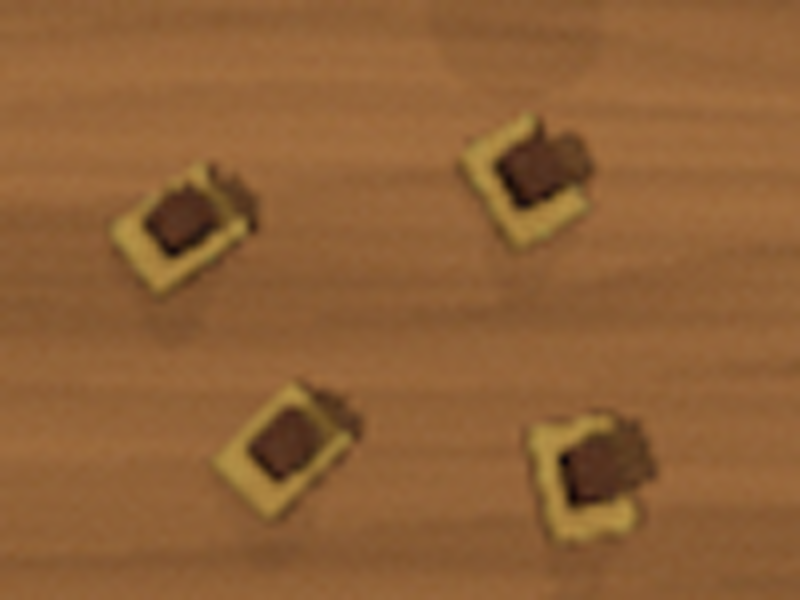

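View pics/c2.png

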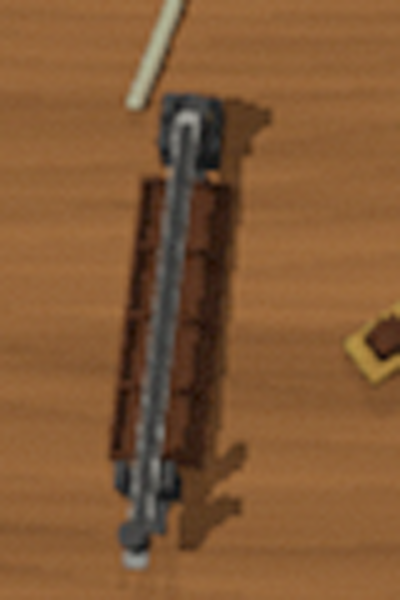

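View pics/c3.png

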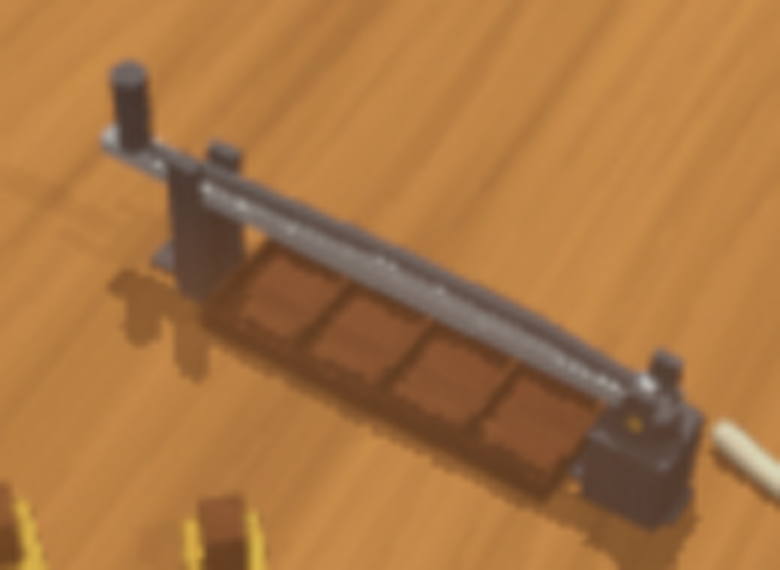

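View pics/c4.png

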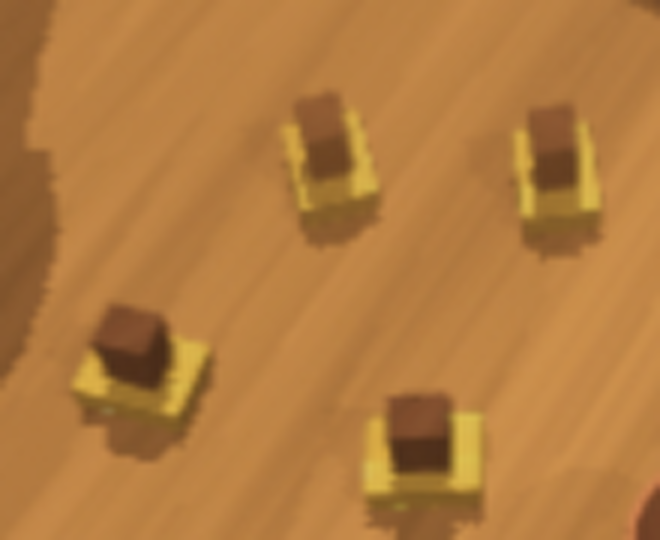

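```bash
python3 - <<'E'
import cv2
from hv import crop
s=cv2.imread('pics/scene0.png')[:,:,::-1];t=cv2.imread('pics/top0.png')[:,:,::-1]
crop(t,280,170,45,50,12,'pics/d1.png')
crop(t,280,215,45,50,12,'pics/d2.png')
crop(s,270,145,66,50,12,'pics/d3.png')
crop(s,325,180,66,50,12,'pics/d4.png')
E
```

```text
(no output)
```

View pics/d1.png

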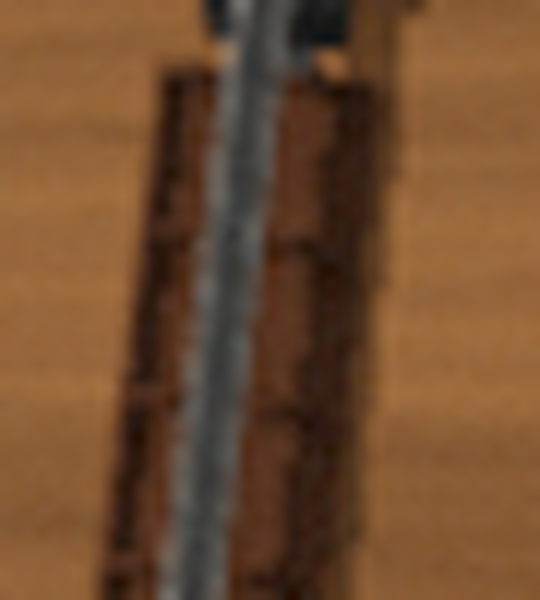

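View pics/d2.png

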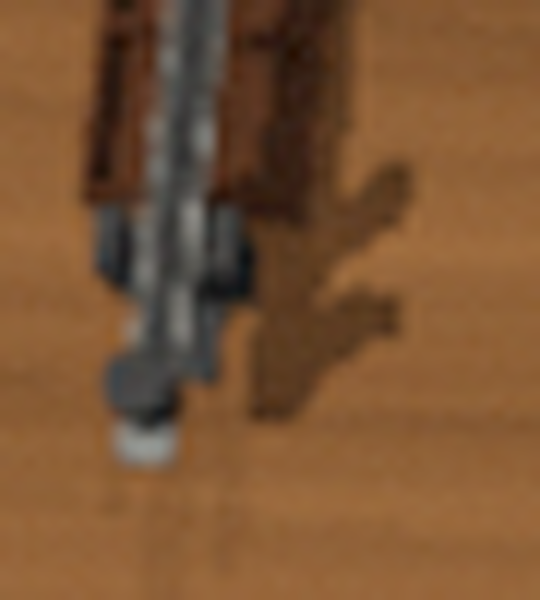

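View pics/d3.png

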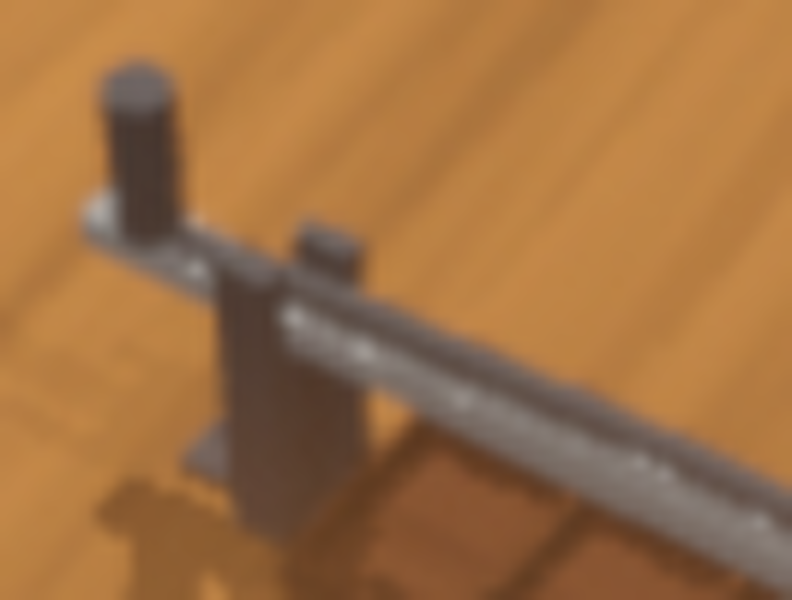

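View pics/d4.png

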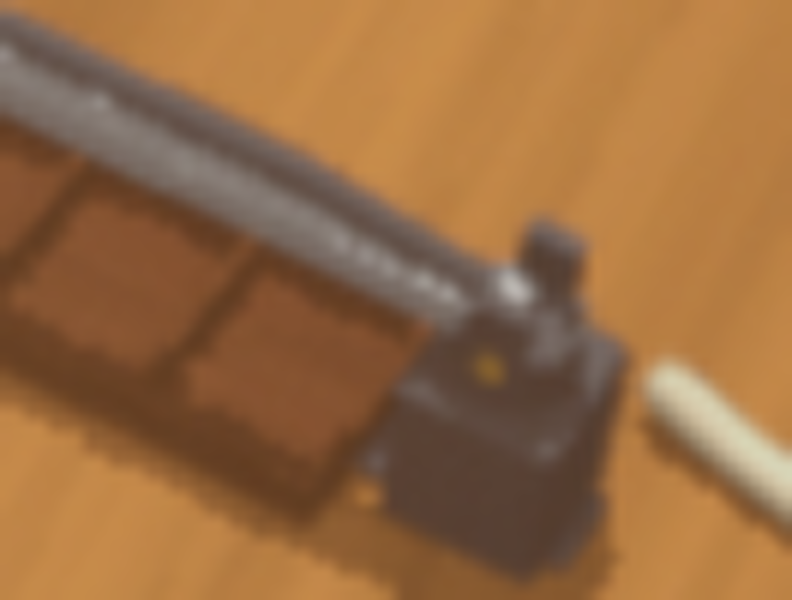

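```bash
cat >m1.py <<'E'
from hv import *
T=lambda x0,y0,u,v:(x0+(u+.5)/12-.5,y0+(v+.5)/12-.5)
x,r=tri(T(270,145,138,88),T(280,215,137,380)); print('posttop',x,r)
c=[T(280,170,165,72),T(280,170,372,85),T(280,215,297,215),T(280,215,83,200)]
P=onplane('top',c,.014);print(P)
print('lens',[np.linalg.norm(P[i]-P[(i+1)%4]) for i in range(4)])
print('ctr',P.mean(0)); d=(P[0]+P[1]-P[2]-P[3]);print('yaw',np.arctan2(d[1],d[0]))
for nm,i,j in(('L',0,3),('R',1,2)):
    d=P[i]-P[j];print(nm,np.arctan2(d[1],d[0]))
print(onplane('scene',[T(325,180,300,515)],.014))
# scene outer near-side corner
for n,px in (('plate',0),):pass
E
python3 m1.py
```

```text
posttop [0.447581   0.03251153 0.10058772] 0.0004277136806189206
[[ 0.66622909  0.04059094  0.014     ]
 [ 0.66372496 -0.01111521  0.014     ]
 [ 0.49581199  0.00282057  0.014     ]
 [ 0.49858979  0.05461924  0.014     ]]
lens [np.float64(0.051766754821698444), np.float64(0.16849026780961585), np.float64(0.051873101395761095), np.float64(0.16822523431116113)]
ctr [0.58108896 0.02172889 0.014     ]
yaw -0.08314533704160035
L -0.08348692683617732
R -0.08280428456435922
[[ 0.66600906 -0.02117351  0.014     ]]
```

```bash
cat >ov.py <<'E'
from hv import *
def overlay(im,n,segs,x0,y0,w,h,s,f):
    o=cv2.resize(np.ascontiguousarray(im[y0:y0+h,x0:x0+w,::-1]),None,fx=s,fy=s,interpolation=cv2.INTER_CUBIC)
    for P in segs:
        q=(project(n,P)-[x0,y0]+.5)*s-.5
        cv2.polylines(o,[np.round(q).astype(int)],False,(255,255,0),1)
    cv2.imwrite(f,o)
def traysegs(c,yaw):
    M=np.array([[np.cos(yaw),-np.sin(yaw)],[np.sin(yaw),np.cos(yaw)]])
    W=lambda x,y,z:np.r_[M@[x,y]+c,z]
    S=[]
    for z in(.014,0):S.append([W(a*.0855,b*.028,z) for a,b in((1,1),(1,-1),(-1,-1),(-1,1),(1,1))])
    for x in(-.042,0,.042):S.append([W(x,-.028,.014),W(x,.028,.014)])
    S.append([W(-.136+.008*np.cos(t),.008*np.sin(t),.102) for t in np.linspace(0,6.3,20)])
    S.append([W(-.15,-.006,.062),W(.1,-.006,.062)]);S.append([W(-.15,.006,.062),W(.1,.006,.062)])
    S.append([W(-.107,a,z) for a,z in((.017,.066),(.011,.066),(.011,.052),(-.011,.052),(-.011,.082),(-.017,.082))])
    return S
E
python3 - <<'E'
from ov import *
s=cv2.imread('pics/scene0.png')[:,:,::-1];t=cv2.imread('pics/top0.png')[:,:,::-1]
S=traysegs([.5822,.0205],-.083)
overlay(t,'top',S,270,155,60,100,8,'pics/o1.png')
overlay(s,'scene',S,268,145,115,90,7,'pics/o2.png')
E
```

```text
(no output)
```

View pics/o1.png

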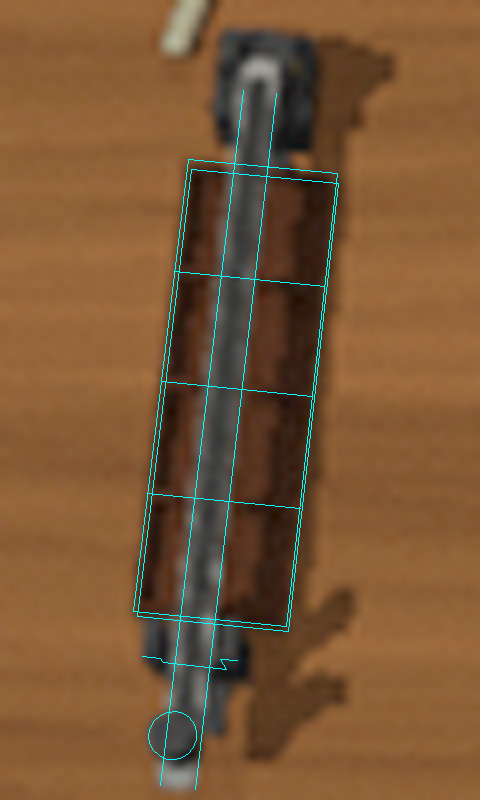

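View pics/o2.png

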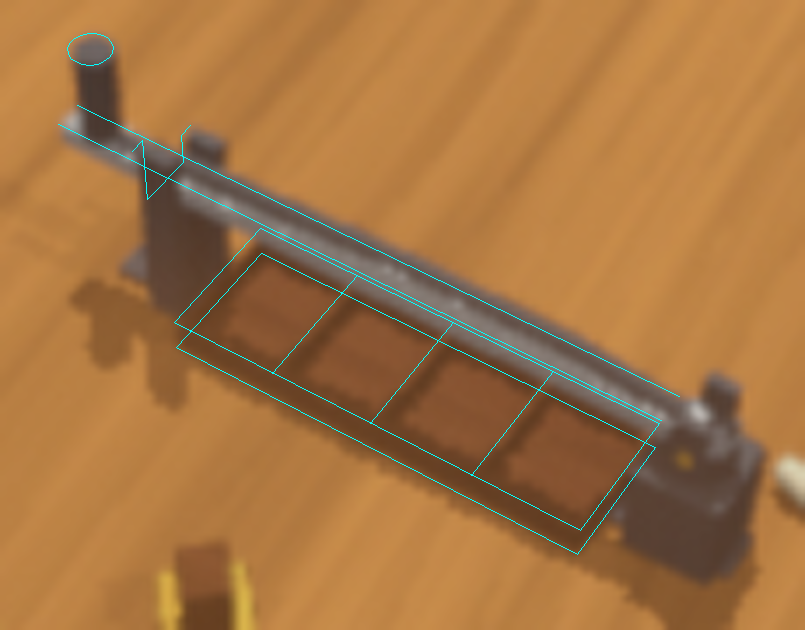

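```bash
cat >st.py <<'E'
from hv import *
def stamps(t,verbose=True,minpix=40):
    h=cv2.cvtColor(np.ascontiguousarray(t),cv2.COLOR_RGB2HSV)
    up=cv2.resize(t,None,fx=4,fy=4,interpolation=cv2.INTER_CUBIC)
    h=cv2.cvtColor(up,cv2.COLOR_RGB2HSV)
    m=cv2.inRange(h,(19,110,50),(32,255,255))
    m=cv2.morphologyEx(m,cv2.MORPH_OPEN,np.ones((3,3)))
    n,l,s,c=cv2.connectedComponentsWithStats(cv2.dilate(m,np.ones((9,9))))
    out=[]
    for k in range(1,n):
        b=(l==k)&(m>0)
        if b.sum()<minpix*16:continue
        cs=cv2.findContours(b.astype(np.uint8),cv2.RETR_EXTERNAL,cv2.CHAIN_APPROX_NONE)[0]
        p=np.vstack(cs).reshape(-1,2).astype(float)
        p=(p+.5)/4-.5
        w=onplane('top',p,.014)[:,:2]
        (cx,cy),(a,bb),ang=cv2.minAreaRect((w*1000).astype(np.float32))
        ang=np.deg2rad(ang)
        if a<bb: ya=ang+np.pi/2
        else: ya=ang   # direction of long side (own y)
        ya=(ya+np.pi/2)%np.pi-np.pi/2
        out.append((cx/1000,cy/1000,ya,max(a,bb),min(a,bb),b.sum()/16,p.mean(0).round(0)))
        if verbose: print(np.round(out[-1][:6],3),out[-1][6])
    return out
def stampsegs(x,y,ya):
    u=np.array([np.cos(ya),np.sin(ya)]);v=np.array([-u[1],u[0]]);S=[]
    for L,B,z in((.042,.031,.014),(.022,.018,.042)):
        S.append([np.r_[np.array([x,y])+u*a*L/2+v*b*B/2,z] for a,b in((1,1),(1,-1),(-1,-1),(-1,1),(1,1))])
    return S
E
python3 - <<'E'
from st import *; from ov import *
s=cv2.imread('pics/scene0.png')[:,:,::-1];t=cv2.imread('pics/top0.png')[:,:,::-1]
o=stamps(t)
S=[]
for q in o:
    if q[5]<400:S+=stampsegs(*q[:3])
overlay(t,'top',S,325,185,90,70,8,'pics/o3.png')
overlay(s,'scene',S,205,205,110,90,7,'pics/o4.png')
E
```

```text
[ 0.589 -0.232  0.541 43.637 33.236 69.375] [384. 203.]
[ 0.569 -0.106 -0.942 44.02  32.4   58.062] [341. 210.]
[ 0.488 -0.143 -0.774 42.761 30.058 68.938] [354. 236.]
[ 0.48  -0.252  0.23  43.11  31.607 73.562] [391. 240.]
```

View pics/o3.png

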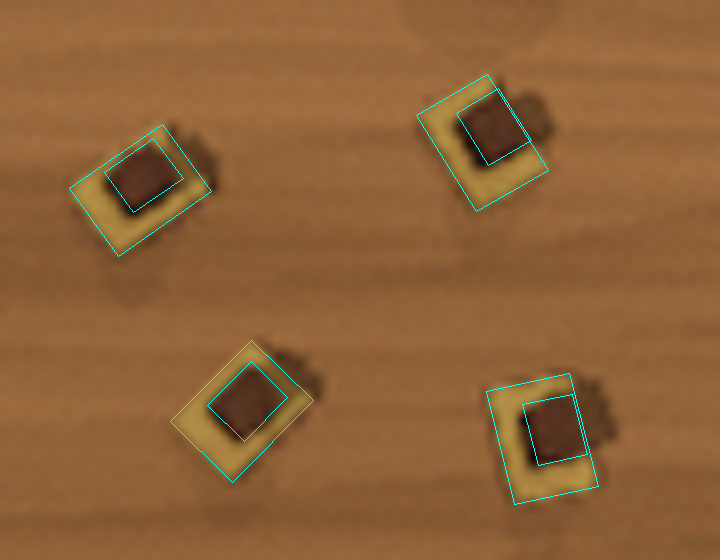

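View pics/o4.png

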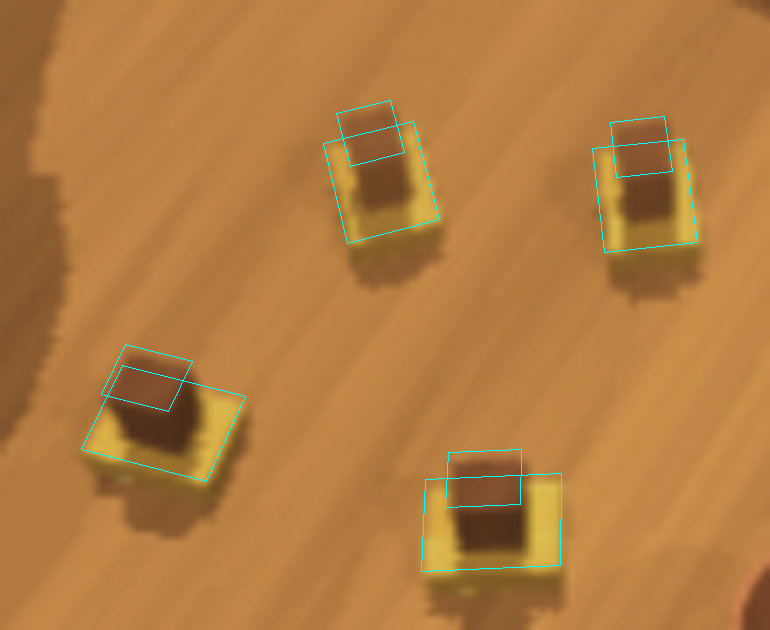

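```bash
python3 - <<'E'
import cv2
from hv import crop
s=cv2.imread('pics/scene0.png')[:,:,::-1];t=cv2.imread('pics/top0.png')[:,:,::-1]
crop(t,412,220,60,55,10,'pics/e1.png')
crop(t,170,230,45,45,12,'pics/e2.png')
crop(s,140,280,80,75,8,'pics/e3.png')
crop(s,305,95,50,40,12,'pics/e4.png')
E
```

```text
(no output)
```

View pics/e1.png

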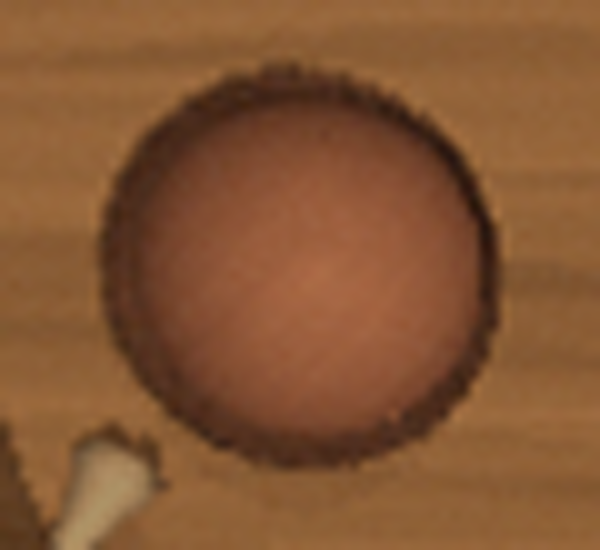

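View pics/e2.png

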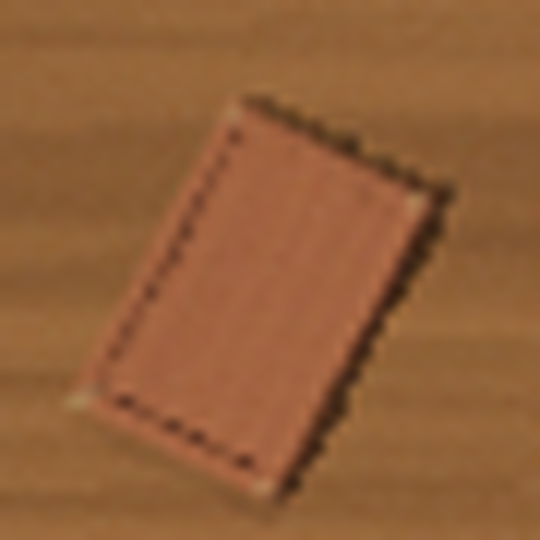

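View pics/e3.png

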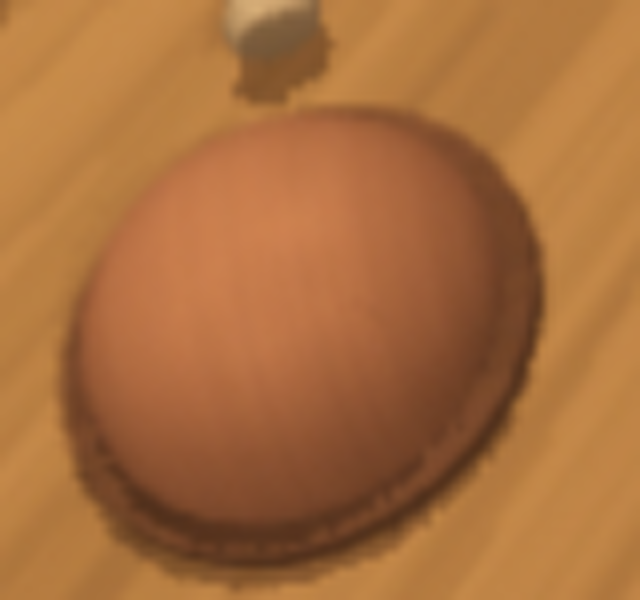

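View pics/e4.png

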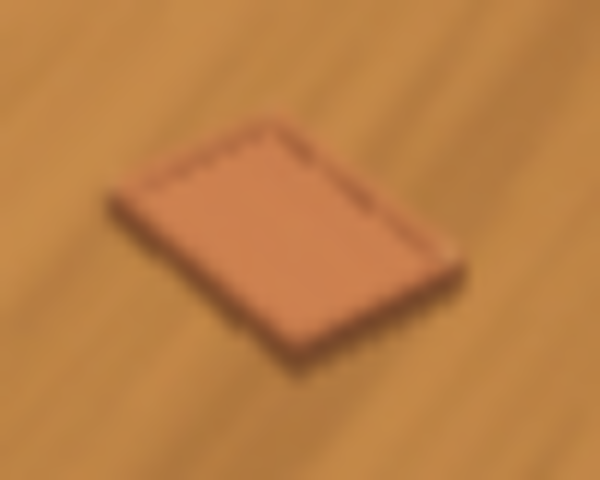

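```bash
python3 - <<'E'
from ov import *
t=cv2.imread('pics/top0.png')[:,:,::-1];s=cv2.imread('pics/scene0.png')[:,:,::-1]
q=lambda x0,y0,s,u,v:(x0+(u+.5)/s-.5,y0+(v+.5)/s-.5)
print('dome disc',onplane('top',[q(412,220,10,300,265)],.010), 'ball', onplane('top',[q(412,220,10,310,267)],.020))
P=onplane('top',[q(170,230,12,*a) for a in((240,100),(428,198),(272,490),(82,398))],.008)
print(P,P.mean(0),[np.linalg.norm(P[i]-P[(i+1)%4]) for i in range(4)])
d=P[0]+P[1]-P[2]-P[3];d2=P[0]+P[3]-P[1]-P[2];print(np.arctan2(d[1],d[0]),np.arctan2(d2[1],d2[0]))
D=onplane('top',[q(412,220,10,300,265)],.010)[0,:2];C=P.mean(0)[:2];a=np.arctan2(d[1],d[0])
u=np.array([np.cos(a),np.sin(a)]);v=np.array([-u[1],u[0]])
S=[[np.r_[C+u*i*.04+v*j*.028,.008] for i,j in((1,1),(1,-1),(-1,-1),(-1,1),(1,1))]]
th=np.linspace(0,6.29,60)
S2=[[np.r_[D+.058*np.array([np.cos(k),np.sin(k)]),.01] for k in th]]
# ball silhouette from camera
def sil(e,c,r):
    w=e-c;d=np.linalg.norm(w);w/=d;c2=c+w*r*r/d;rr=r*np.sqrt(1-(r/d)**2)
    a=np.cross(w,[1,0,0]);a/=np.linalg.norm(a);b=np.cross(w,a)
    return [c2+rr*(a*np.cos(k)+b*np.sin(k)) for k in th]
c=np.r_[D,.01]
overlay(t,'top',S2+[sil(INFO['top']['eye'],c,.05)],412,220,60,55,10,'pics/f1.png')
overlay(s,'scene',S2+[sil(INFO['scene']['eye'],c,.05)],140,280,80,75,8,'pics/f2.png')
overlay(s,'scene',S,305,95,50,40,12,'pics/f3.png')
E
python3 - <<'E'
import cv2,numpy as np
a=[cv2.resize(cv2.imread(f'pics/f{i}.png'),(400,360)) for i in(1,2)]
cv2.imwrite('pics/f12.png',np.hstack(a))
E
```

```text
dome disc [[ 0.46292109 -0.39543388  0.01      ]] ball [[ 0.46139506 -0.39535539  0.02      ]]
[[0.47493532 0.33684992 0.008     ]
 [0.45212185 0.28907438 0.008     ]
 [0.38209149 0.32079123 0.008     ]
 [0.40283618 0.36847955 0.008     ]] [0.42799621 0.32879877 0.008     ] [np.float64(0.052942957672539426), np.float64(0.07687788435616712), np.float64(0.05200498023617232), np.float64(0.07873195129004487)]
-0.41926859119107374 1.1427330606327135
```

View pics/f12.png

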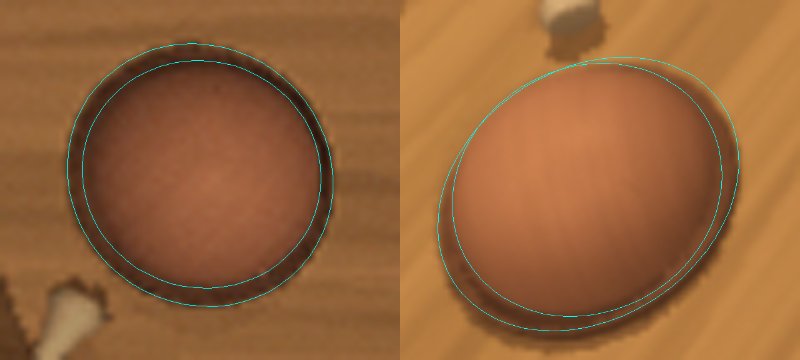

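View pics/f3.png

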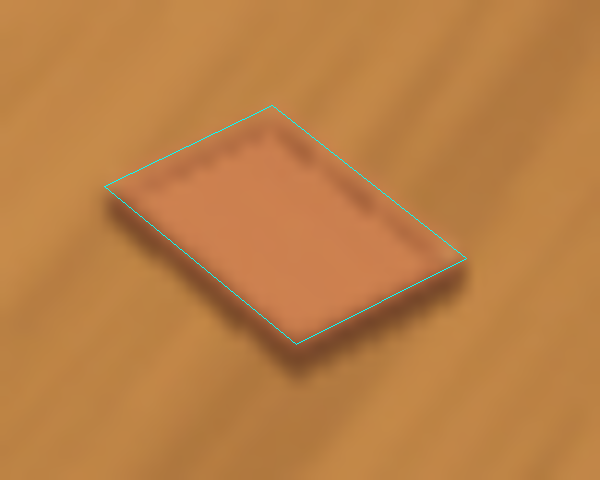

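```bash
cat >mv.py <<'E'
from hv import *
TC=np.array([.5825,.0205]);YAW=-.083
RM=np.array([[np.cos(YAW),-np.sin(YAW)],[np.sin(YAW),np.cos(YAW)]])
def tw(x,y): return RM@[x,y]+TC
def rot(phi):
    c,s=np.cos(phi),np.sin(phi)
    return R.from_matrix(np.array([[-s,c,0],[c,s,0],[0,0,-1.]])).as_rotvec()
def best(pos,phi):
    b=None
    for k in(0,np.pi,-np.pi):
        q=ctrl.inverse_kinematics(pos,rot(phi+k))
        if q is not None and (b is None or abs(q[5])<abs(b[0][5])): b=(q,phi+k)
    return b
def go(x,y,z,phi):
    b=best([x,y,z],phi); assert b is not None,(x,y,z,phi)
    ctrl.movep([x,y,z],rot(b[1])); return b[1]
def line(x,y,z,phi=None,speed=.15):
    ctrl.servo_line([x,y,z],None if phi is None else rot(phi),speed=speed)
def st(msg=''):
    s=ctrl.sense();print(msg,'t',round(s['clock'],1),'pos',np.round(s['eef_pos'],4),'F',np.round(s['wrist_force'],1),'w',round(s['width'],4),'j6',round(s['joint_positions'][5],2));return s
def snap(tag):
    o={}
    for n in('scene','top'):
        o[n]=ctrl.get_image(n);cv2.imwrite(f'pics/{tag}_{n}.png',o[n][:,:,::-1])
    return o
def postpose(th,be,h=.030,r0=.248):
    r=r0*np.cos(be)-h*np.sin(be); z=.057+r0*np.sin(be)+h*np.cos(be)-.0187
    p=tw(.112-r*np.cos(th),r*np.sin(th)); return p[0],p[1],z,YAW+np.pi/2-th
E
python3 - <<'E'
from mv import *
x,y,z,phi=postpose(0,0); print(x,y,z)
for th in(0,.6,1.24):
    p=postpose(th,.11); b=best(p[:3],p[3]); print(th,None if b is None else (b[1],np.round(b[0],2)))
ph=go(x,y,.16,phi); st('above')
line(x,y,z,speed=.1); st('down'); ctrl.close(); st('closed')
o=snap('g1'); crop(o['scene'],240,80,160,120,5,'pics/g1a.png')
E
```

```text
0.44696818313126213 0.03177504395818056 0.0683
0 (4.6293889803846895, array([-0.1 , -0.28,  2.11, -0.  ,  1.32,  1.56]))
0.6 (0.8877963267948966, array([ 0.17, -0.08,  1.93,  0.  ,  1.29, -0.71]))
1.24 (0.2477963267948966, array([ 0.26,  0.26,  1.56, -0.  ,  1.31,  0.01]))
above t 2.3 pos [0.4472 0.0313 0.1602] F [0.7 0.1 0.3] w 0.0855 j6 1.56
down t 3.4 pos [0.4476 0.0317 0.0691] F [-0.1  0.2  0.4] w 0.0854 j6 1.56
closed t 4.0 pos [0.4471 0.0318 0.0687] F [-2.9  0.2  3.5] w 0.0117 j6 1.56
```

View pics/g1a.png

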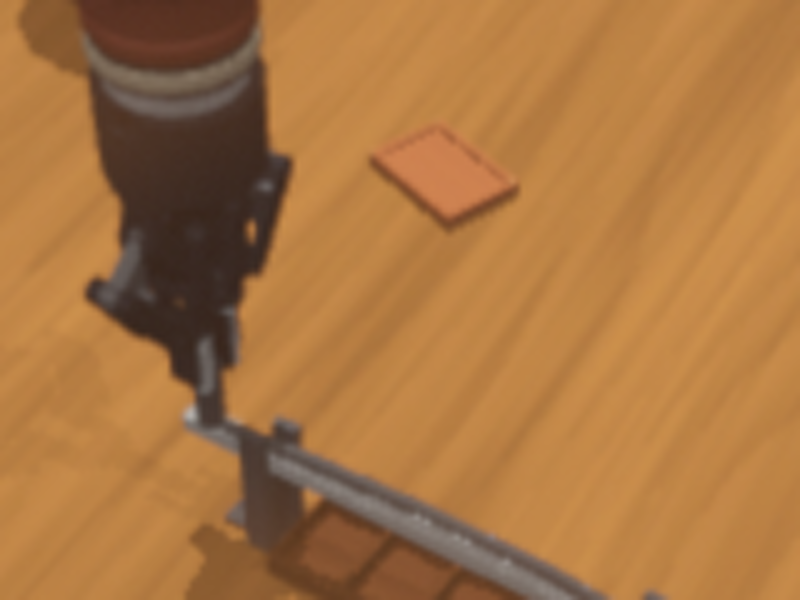

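```bash
python3 - <<'E'
from mv import *
PH=np.pi
for be in(.02,.05,.08,.11):
    x,y,z,phi=postpose(0,be); line(x,y,z,phi+PH,speed=.06); st(be)
o=snap('g2'); crop(o['scene'],240,80,160,120,5,'pics/g2a.png'); crop(o['top'],260,180,80,80,7,'pics/g2b.png')
E
```

```text
0.02 t 4.4 pos [0.4478 0.0317 0.0732] F [ 1.7  0.5 -1.7] w 0.012 j6 1.56
0.05 t 4.7 pos [0.4493 0.0316 0.0808] F [ 3.1 -0.4 -2.3] w 0.0118 j6 1.56
0.08 t 5.0 pos [0.4509 0.0314 0.0882] F [ 6.2 -0.5 -3.8] w 0.012 j6 1.56
0.11 t 5.2 pos [0.4529 0.0312 0.0955] F [ 7.7 -0.1 -4.2] w 0.0122 j6 1.56
```

View pics/g2a.png

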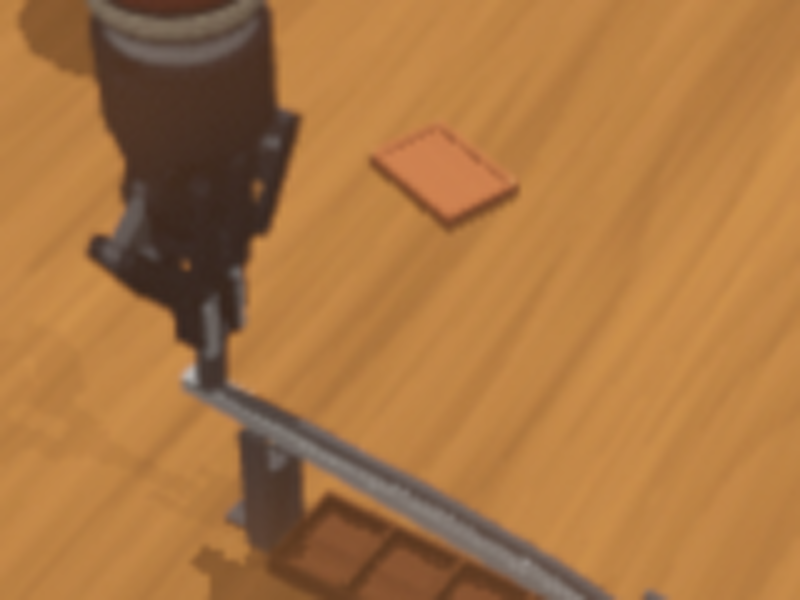

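View pics/g2b.png

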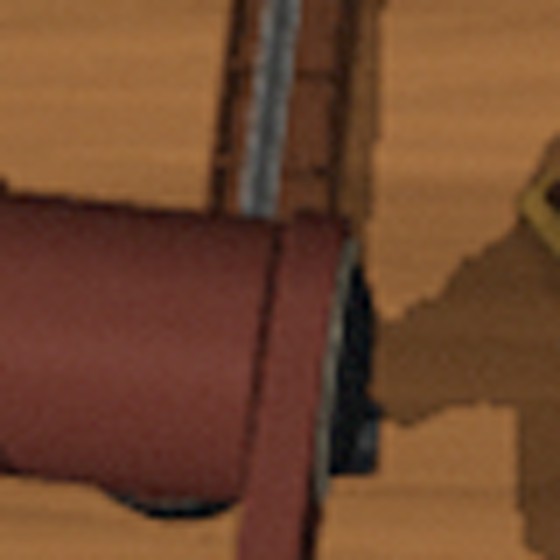

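```bash
python3 - <<'E'
from mv import *
PH=np.pi
for th in np.linspace(0,1.24,9)[1:]:
    x,y,z,phi=postpose(th,.11); line(x,y,z,YAW+np.pi/2+PH-.6*th,speed=.12); s=st(round(th,2))
x,y,z,phi=postpose(1.24,-.02); line(x,y,z,speed=.1); st('low')
ctrl.ungrasp(); st('open')
line(x,y,.17,speed=.25)
o=snap('g3'); crop(o['scene'],250,60,160,120,5,'pics/g3a.png'); crop(o['top'],200,130,160,120,5,'pics/g3b.png')
E
```

```text
0.16 t 5.8 pos [0.4586 0.0682 0.095 ] F [ 7.2 -2.7 -2.9] w 0.0123 j6 1.74
0.31 t 6.3 pos [0.4697 0.1033 0.0945] F [ 5.7 -4.5 -3.9] w 0.0117 j6 1.91
0.46 t 6.7 pos [0.4852 0.1379 0.0944] F [-3.4  3.5  0.6] w 0.0119 j6 2.06
0.62 t 7.2 pos [0.5073 0.1698 0.095 ] F [-3.1  5.5 -0.9] w 0.0118 j6 2.21
0.78 t 7.7 pos [0.5338 0.1965 0.095 ] F [-2.8  5.4 -1.3] w 0.0118 j6 2.34
0.93 t 8.1 pos [0.564  0.2189 0.095 ] F [-3.   5.1 -0.5] w 0.0122 j6 2.46
1.08 t 8.6 pos [0.5974 0.2364 0.0949] F [-3.4  6.5 -0.9] w 0.012 j6 2.56
1.24 t 9.1 pos [0.6341 0.2475 0.0955] F [-0.4  4.7 -0. ] w 0.0119 j6 2.66
low t 9.5 pos [0.6315 0.2537 0.0625] F [-5.4 13.3  1.3] w 0.0124 j6 2.67
open t 10.2 pos [0.6332 0.2521 0.0634] F [ 0.5 -0.3  0.5] w 0.0853 j6 2.67
```

View pics/g3a.png

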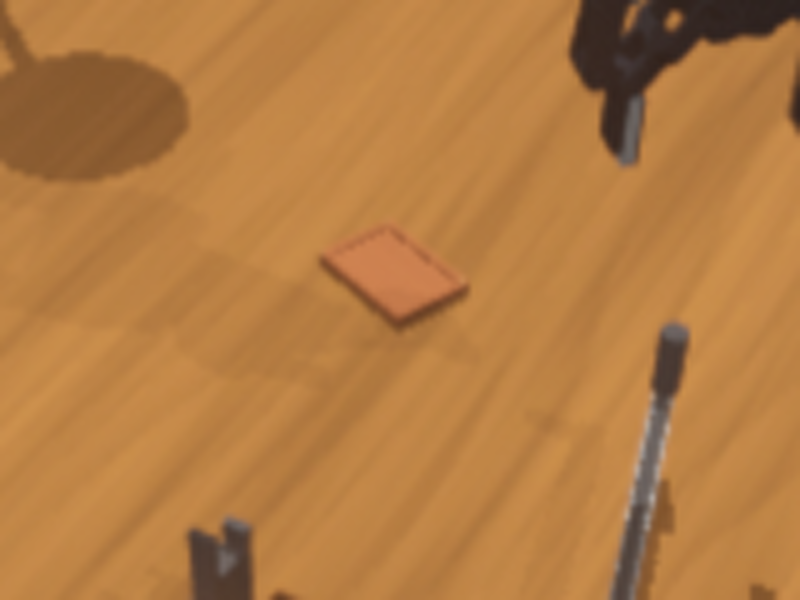

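View pics/g3b.png

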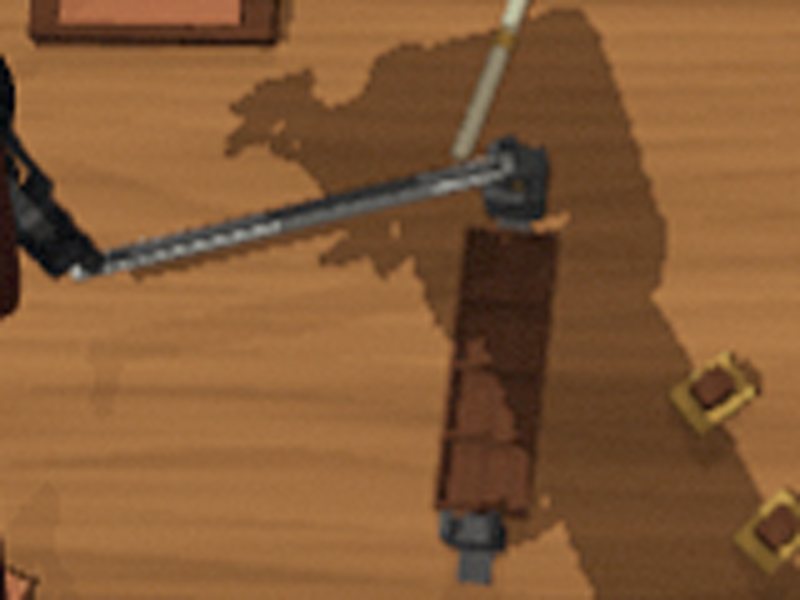

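```bash
python3 - <<'E'
from ov import *
from mv import TC,YAW
t=cv2.imread('pics/g3_top.png')[:,:,::-1]; s=cv2.imread('pics/g3_scene.png')[:,:,::-1]
S=traysegs(TC,YAW)[:5]
overlay(t,'top',S,283,170,35,65,9,'pics/h1.png')
overlay(s,'scene',S,285,160,90,70,8,'pics/h2.png')
E
```

```text
(no output)
```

View pics/h1.png

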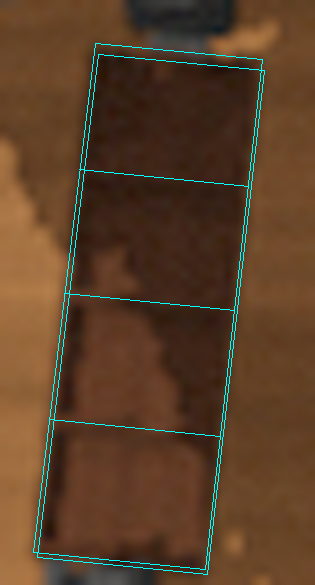

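View pics/h2.png

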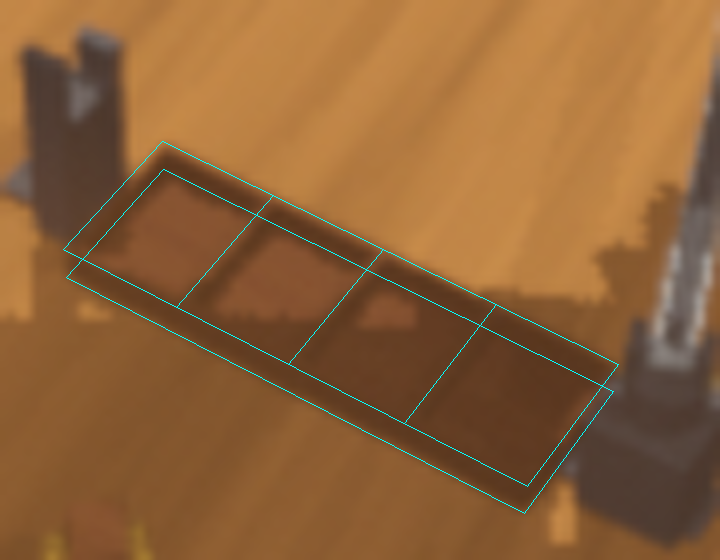

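```bash
sed -i 's/TC=np.array(\[.5825/TC=np.array([.582/' mv.py; cat >>mv.py <<'E'
def pick(x,y,ya,zt=.017):
    ph=go(x,y,.12,ya); line(x,y,zt,speed=.12); ctrl.close(); s=st('grip'); line(x,y,.10,speed=.15); st('lifted'); return s
def place(cx,cy=0,dz=.0055):
    x,y=tw(cx,cy); go(x,y,.10,YAW+np.pi/2); st('over'); 
    line(x,y,.017+dz+.012,speed=.12); line(x,y,.017+dz,speed=.05); st('put'); ctrl.ungrasp(); line(x,y,.13,speed=.25); st('out')
E
python3 - <<'E'
from mv import *; from st import stamps
o=snap('s1'); L=[q for q in stamps(o['top'])]
E
```

```text
[ 0.589 -0.232  0.563 43.696 33.468 78.812] [384. 203.]
[ 0.48  -0.252  0.209 42.949 32.021 80.312] [391. 240.]
```

```bash
python3 - <<'E'
from mv import *; from st import stamps
pick(.48,-.252,.22)
o=snap('s2'); place(.063)
o=snap('s3'); stamps(o['top']); crop(o['top'],280,160,160,110,5,'pics/s3a.png'); crop(o['scene'],200,140,190,150,4,'pics/s3b.png')
E
```

```text
grip t 15.7 pos [ 0.48  -0.252  0.017] F [-0.7 -0.4  0.2] w -0.0 j6 -0.84
lifted t 16.4 pos [ 0.4795 -0.2516  0.0992] F [-0.4  0.4  0.6] w -0.0004 j6 -0.84
over t 18.6 pos [0.6446 0.0149 0.0998] F [-0.1 -0.6 -0. ] w 0.0001 j6 1.56
put t 19.7 pos [0.6445 0.0153 0.0221] F [-0.4  0.4 -0.6] w -0.0002 j6 1.56
out t 21.0 pos [0.6448 0.0153 0.1303] F [ 0.3 -0.1 -0.8] w 0.0853 j6 1.56
[ 0.569 -0.106 -0.942 43.676 32.4   67.062] [342. 209.]
[ 0.488 -0.142 -0.778 40.83  29.004 53.125] [354. 236.]
```

View pics/s3a.png

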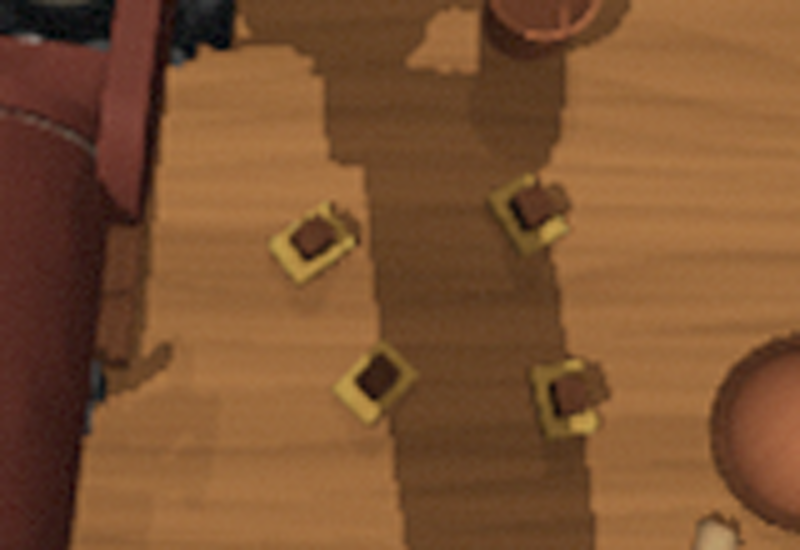

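View pics/s3b.png

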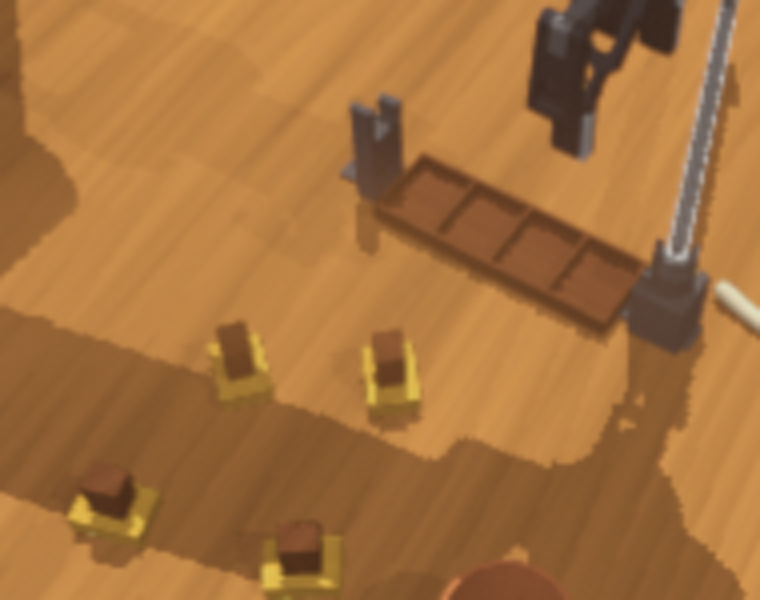

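```bash
python3 - <<'E'
from mv import *
s=cv2.imread('pics/s2_scene.png')[:,:,::-1];t=cv2.imread('pics/s2_top.png')[:,:,::-1]
crop(s,130,120,200,190,4,'pics/s2a.png');crop(t,330,150,150,120,5,'pics/s2b.png')
print(project('scene',[[.48,-.252,.1],[.48,-.252,.0]]),project('top',[[.48,-.252,.1]]))
E
```

```text
[[220.06472766 243.95685544]
 [229.15030365 268.05842578]] [[397.62416115 235.69405809]]
```

View pics/s2a.png

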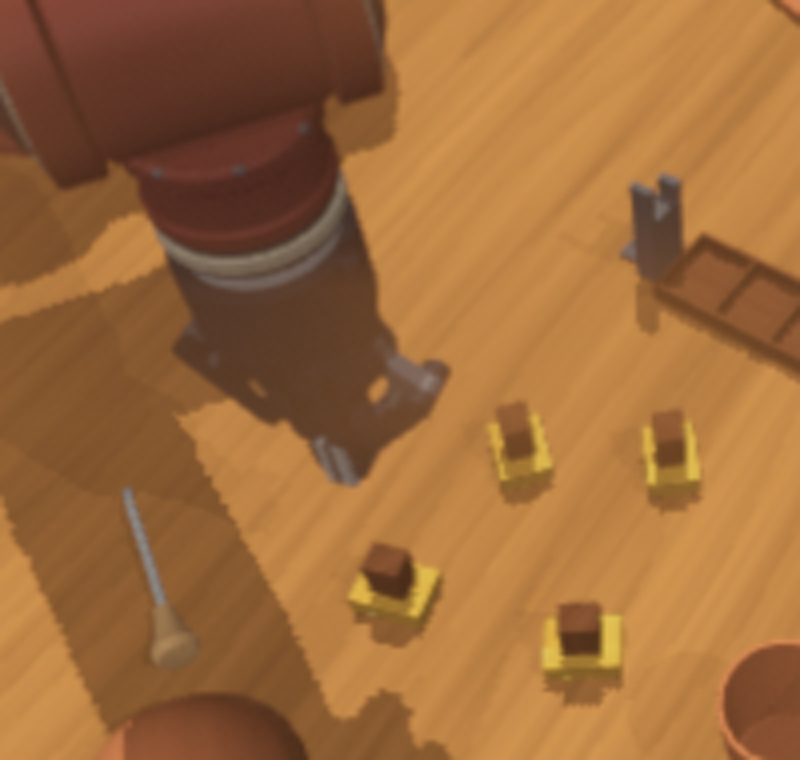

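View pics/s2b.png

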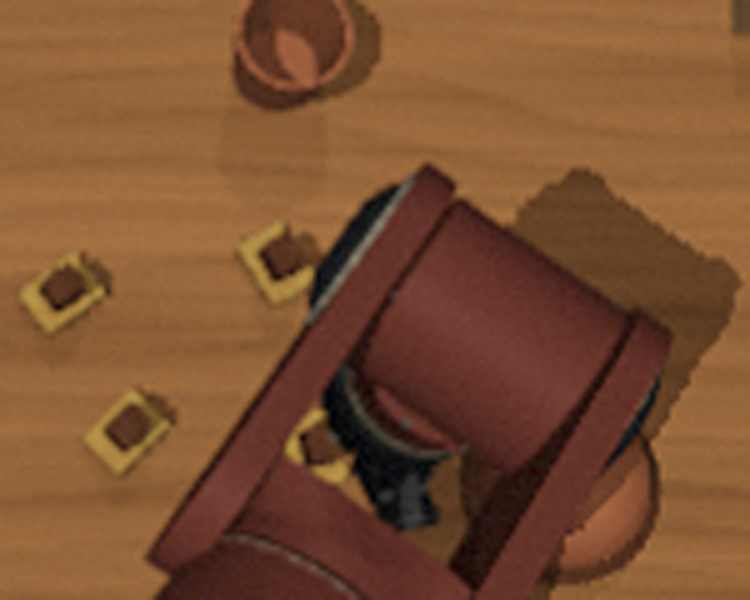

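```bash
python3 - <<'E'
from mv import *
ph=go(.46,.15,.12,YAW+np.pi/2); ctrl.close(); line(.46,.15,.04,speed=.15)
f0=ctrl.sense()['wrist_force']
st('z40'); o=snap('t1'); crop(o['scene'],280,60,140,110,5,'pics/t1a.png')
print(project('scene',[[.46,.15,.04],[.46,.15,.0]]))
for z in np.arange(.036,-.001,-.003):
    line(.46,.15,z,speed=.04); s=ctrl.sense()
    if np.linalg.norm(s['wrist_force']-f0)>5: break
st('contact'); line(.46,.15,.05,speed=.15)
E
```

```text
z40 t 25.0 pos [0.4605 0.1501 0.0406] F [-0.2  0.1  0.3] w 0.0006 j6 -1.33
[[308.99811614 143.30132329]
 [309.21441854 153.87310892]]
contact t 28.4 pos [ 4.597e-01  1.499e-01 -3.000e-04] F [0.4 0.8 0. ] w 0.0003 j6 -1.33
```

View pics/t1a.png

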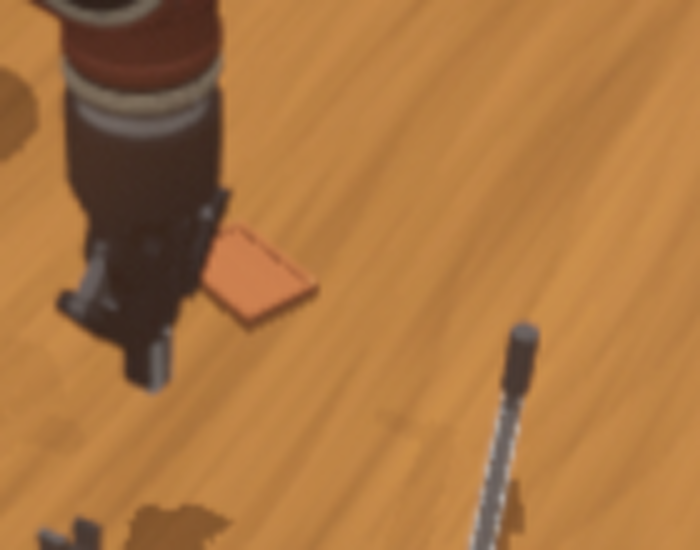

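```bash
python3 - <<'E'
from mv import *
line(.46,.15,.002,speed=.15); f0=ctrl.sense()['wrist_force']
for z in np.arange(0,-.032,-.0015):
    line(.46,.15,z,speed=.03); s=ctrl.sense(); d=s['wrist_force']-f0
    if np.linalg.norm(d)>4: print(z,d);break
st('contact'); line(.46,.15,.05,speed=.15)
E
```

```text
-0.027 [-2.75715128  0.02071198  4.68906096]
contact t 34.1 pos [ 0.4603  0.1501 -0.0263] F [-2.9 -0.3  5. ] w -0.0004 j6 -1.33
```

```bash
python3 - <<'E'
s=open('mv.py').read()
s=s.replace("def rot(","ZO=-.0255\ndef rot(",1)
s=s.replace("    b=best([x,y,z],phi)","    z=z+ZO\n    b=best([x,y,z],phi)",1)
s=s.replace("ctrl.servo_line([x,y,z],","ctrl.servo_line([x,y,z+ZO],",1)
s=s.replace("np.round(s['eef_pos'],4)","np.round(s['eef_pos']-[0,0,ZO],4)",1)
open('mv.py','w').write(s)
E
grep -n ZO mv.py
python3 - <<'E'
from mv import *; from st import stamps
o=snap('s4'); L=stamps(o['top'])
pick(.48,-.252,.22)
o=snap('s5'); crop(o['scene'],130,120,200,190,4,'pics/s5a.png')
E
```

```text
5:ZO=-.0255
16:    z=z+ZO
20:    ctrl.servo_line([x,y,z+ZO],None if phi is None else rot(phi),speed=speed)
22:    s=ctrl.sense();print(msg,'t',round(s['clock'],1),'pos',np.round(s['eef_pos']-[0,0,ZO],4),'F',np.round(s['wrist_force'],1),'w',round(s['width'],4),'j6',round(s['joint_positions'][5],2));return s
[ 0.589 -0.232  0.555 43.169 33.615 76.125] [384. 203.]
[ 0.569 -0.106 -1.019 45.811 32.028 58.812] [341. 210.]
[ 0.488 -0.143 -0.792 43.719 29.972 73.5  ] [355. 236.]
[ 0.453 -0.226  0.23  42.899 32.238 82.625] [382. 249.]
grip t 37.6 pos [ 0.4806 -0.2524  0.0179] F [-0.2 -0.1 -0.8] w 0.0 j6 -0.84
lifted t 38.3 pos [ 0.4795 -0.2516  0.0993] F [-0.5  0.3 -0.8] w -0.0003 j6 -0.84
```

View pics/s5a.png

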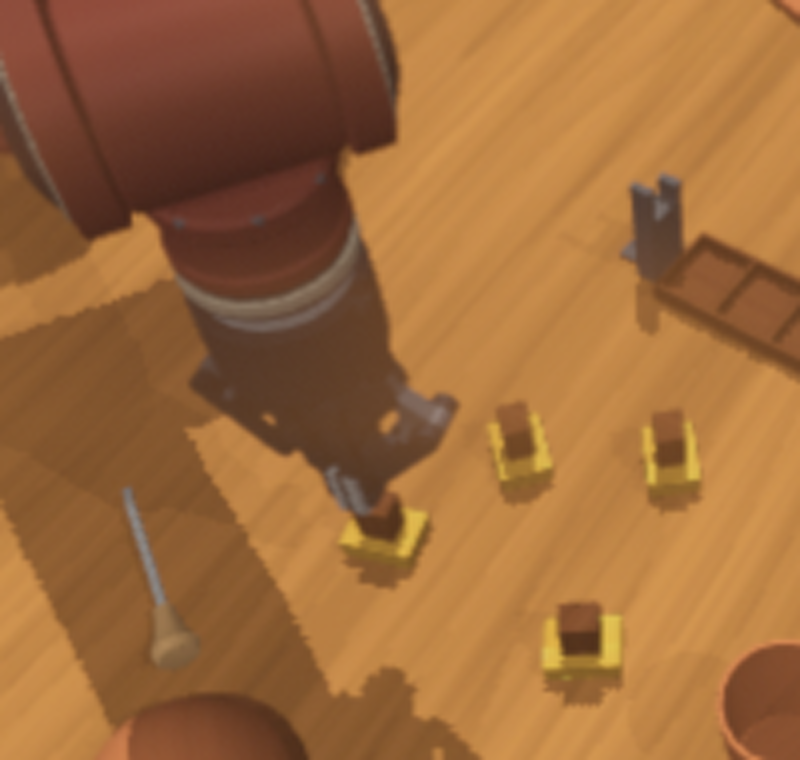

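The disturbance moved this stamp to (0.453, -0.226), so that grasp closed on nothing. I'll retry at the new spot.

```bash
python3 - <<'E'
from mv import *; from st import stamps
ctrl.ungrasp()
go(.5,.0,.15,YAW+np.pi/2)
o=snap('s6'); L=stamps(o['top'])
q=min(L,key=lambda q:np.hypot(q[0]-.453,q[1]+.226))
print('target',q[:3])
if np.hypot(q[0]-.453,q[1]+.226)<.02:
    s=pick(*q[:3])
    o=snap('s7'); crop(o['scene'],130,120,200,190,4,'pics/s7a.png')
E
```

```text
Traceback (most recent call last):
ValueError: min() iterable argument is empty
```

```bash
python3 - <<'E'
from mv import *; from st import stamps
go(.46,.15,.12,YAW+np.pi/2)
o=snap('s6b'); L=stamps(o['top'])
q=min(L,key=lambda q:np.hypot(q[0]-.453,q[1]+.226))
print('target',q[:3])
if np.hypot(q[0]-.453,q[1]+.226)<.02:
    s=pick(*q[:3])
    o=snap('s7'); crop(o['scene'],130,120,200,190,4,'pics/s7a.png')
E
```

```text
[ 0.589 -0.232  0.549 43.662 33.326 75.875] [384. 203.]
[ 0.489 -0.143 -0.797 42.862 30.223 52.625] [356. 236.]
[ 0.453 -0.225  0.225 42.921 32.203 81.875] [382. 249.]
target (0.4526189270019531, -0.22543850708007812, np.float64(0.2252010796110604))
grip t 46.8 pos [ 0.453  -0.2257  0.0174] F [-0.1  0.9  2.2] w 0.0206 j6 -0.83
lifted t 47.5 pos [ 0.4519 -0.2249  0.0989] F [ 0.6  0.1 -0.6] w 0.0211 j6 -0.83
```

View pics/s7a.png

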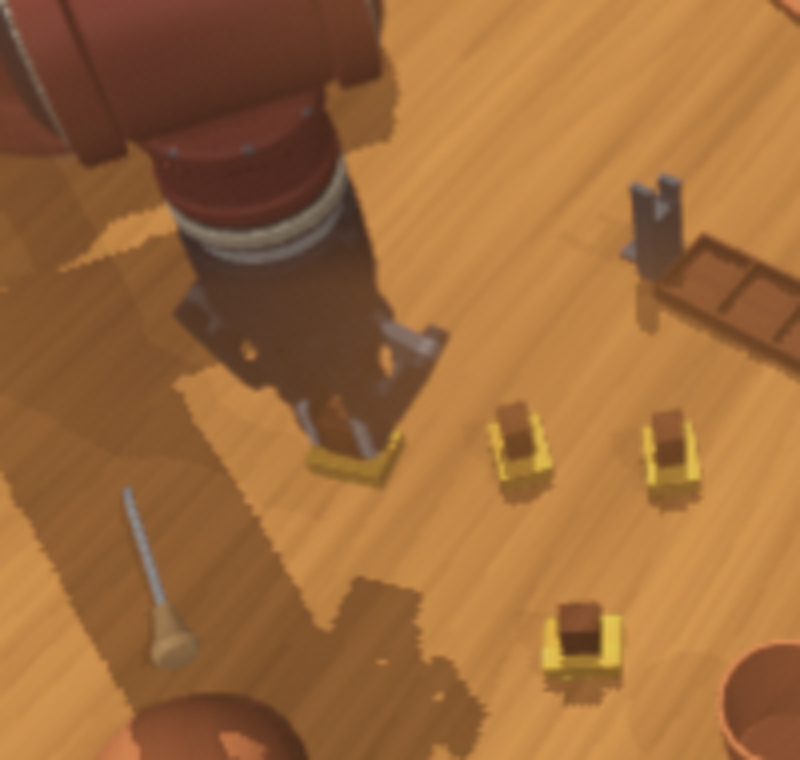

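```bash
python3 - <<'E'
from mv import *; from st import stamps
place(.063)
go(.46,.15,.12,YAW+np.pi/2)
o=snap('s8'); L=stamps(o['top'])
crop(o['top'],280,160,160,110,5,'pics/s8a.png'); crop(o['scene'],280,140,110,90,7,'pics/s8b.png')
E
```

```text
over t 49.6 pos [0.6446 0.0149 0.0998] F [ 0.3 -0.5 -1.9] w 0.021 j6 1.56
put t 50.7 pos [0.6445 0.0153 0.0222] F [-0.1 -0.4 -1.4] w 0.0208 j6 1.56
out t 52.0 pos [0.6448 0.0153 0.1303] F [-1.  -0.6 -0.4] w 0.0855 j6 1.56
[6.4300e-01 1.6000e-02 1.4670e+00 4.4593e+01 2.9605e+01 5.8312e+01] [300. 185.]
[ 0.589 -0.232  0.549 43.397 33.326 75.125] [384. 203.]
[ 0.489 -0.143 -0.778 43.311 29.998 53.375] [355. 236.]
```

View pics/s8a.png

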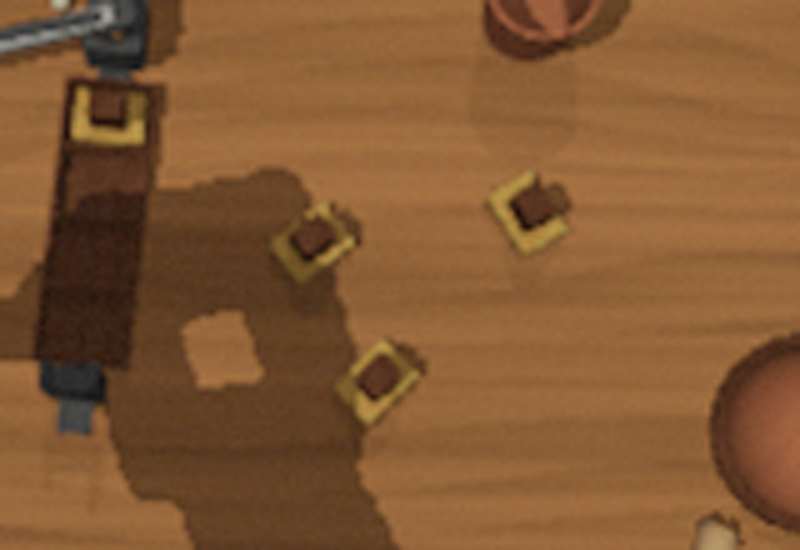

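View pics/s8b.png

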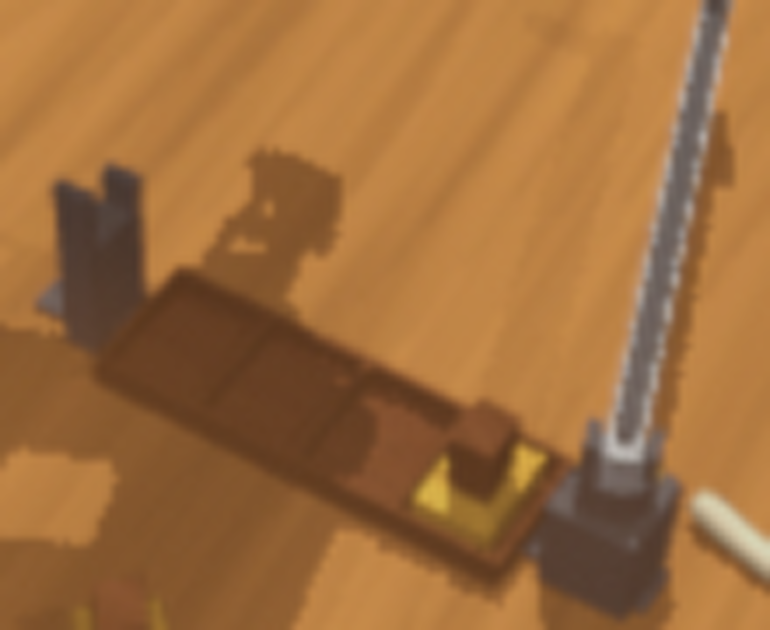

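```bash
cat >run.py <<'E'
from mv import *; from st import stamps
import sys
def do(exp,cell,tag,phot=True):
    q=exp
    s=pick(*q)
    if s['width']<.012: print('MISS'); return False
    w=ctrl.sense()['width']
    place(cell)
    go(.46,.15,.12,YAW+np.pi/2)
    o=snap(tag); stamps(o['top'],minpix=25)
    a=cv2.resize(o['top'][160:270,280:440],None,fx=3,fy=3,interpolation=2); b=cv2.resize(o['scene'][140:230,200:390],None,fx=2.1,fy=3.667,interpolation=2)
    b=cv2.resize(o['scene'][150:270,210:370],None,fx=2.5,fy=2.75,interpolation=2)
    cv2.imwrite(f'pics/{tag}_m.png',np.hstack([a,b[:330]])[:,:800,::-1]); return True
E
python3 -c "
from run import *
do((.589,-.232,.549),.021,'u1')"
```

```text
grip t 57.6 pos [ 0.5894 -0.2323  0.0175] F [ 0.5 -0.7  1.7] w 0.0206 j6 -1.04
lifted t 58.3 pos [ 0.5882 -0.2315  0.0988] F [ 0.1  0.1 -1.5] w 0.021 j6 -1.04
over t 60.5 pos [0.6029 0.0185 0.0998] F [ 0.1 -0.3 -2. ] w 0.0207 j6 1.56
put t 61.6 pos [0.6026 0.0188 0.0222] F [ 0.1  0.1 -2.7] w 0.021 j6 1.56
out t 62.9 pos [0.603  0.0188 0.1303] F [-0.4 -0.  -0.8] w 0.0855 j6 1.56
[6.4300e-01 1.5000e-02 1.4670e+00 4.4258e+01 2.9694e+01 5.5812e+01] [300. 185.]
[ 0.484 -0.148 -0.798 43.415 15.84  34.812] [356. 239.]
```

View pics/u1_m.png

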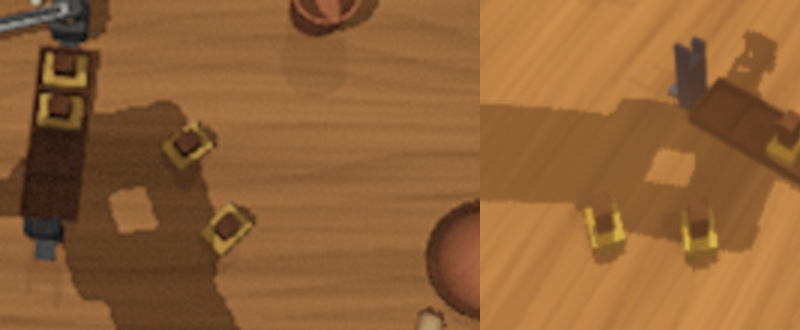

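```bash
python3 -c "
from run import *
do((.4885,-.143,-.785),-.021,'u2')"
```

```text
grip t 68.5 pos [ 0.4889 -0.1432  0.0174] F [-0.5  0.4  3. ] w 0.0209 j6 0.35
lifted t 69.2 pos [ 0.4876 -0.1426  0.0989] F [ 0.5  1.3 -2.7] w 0.0205 j6 0.35
over t 70.3 pos [0.5603 0.022  0.099 ] F [-0.9 -0.1 -1.8] w 0.0209 j6 1.56
put t 71.4 pos [0.5607 0.0223 0.0221] F [ 0.5 -0.6 -1.6] w 0.0206 j6 1.56
out t 72.6 pos [0.561  0.0222 0.13  ] F [-0.1 -0.9 -0.5] w 0.0857 j6 1.56
[6.4200e-01 1.6000e-02 1.4940e+00 4.4305e+01 2.8704e+01 5.8062e+01] [301. 185.]
```

View pics/u2_m.png

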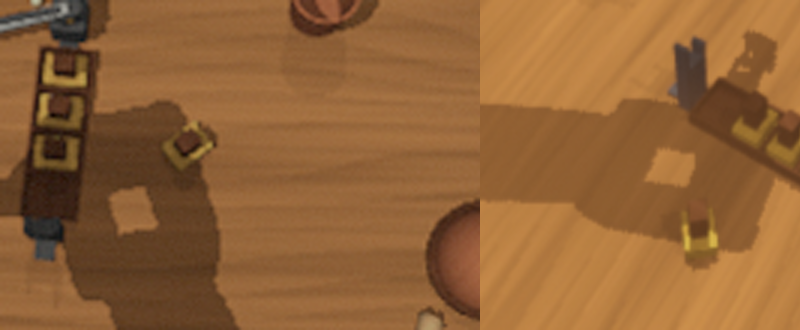

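```bash
python3 -c "
from run import *
s=pick(.569,-.106,-.95,zt=.028)
assert s['width']>.012
x,y=tw(-.063,0)
go(x,y,.115,YAW+np.pi/2); st('over')
line(x,y,.06,speed=.12)
f0=ctrl.sense()['wrist_force']
for z in np.arange(.057,.0335,-.0025):
    line(x,y,max(z,.0335),speed=.05); d=ctrl.sense()['wrist_force']-f0
    if np.linalg.norm(d)>5: print('force',z,d);break
st('put'); o=snap('v0'); crop(o['scene'],250,80,140,130,5,'pics/v0a.png')
"
```

```text
grip t 78.4 pos [ 0.5695 -0.1062  0.0286] F [-0.4 -0.9  2.4] w 0.02 j6 0.64
lifted t 79.0 pos [ 0.5682 -0.1058  0.099 ] F [-0.5  0.4 -1.7] w 0.0202 j6 0.64
over t 79.9 pos [0.5188 0.0255 0.114 ] F [-0.3  0.6 -1.2] w 0.0202 j6 1.56
put t 83.0 pos [0.519  0.0257 0.0343] F [ 0.9 -0.1 -1.7] w 0.0205 j6 1.56
```

View pics/v0a.png

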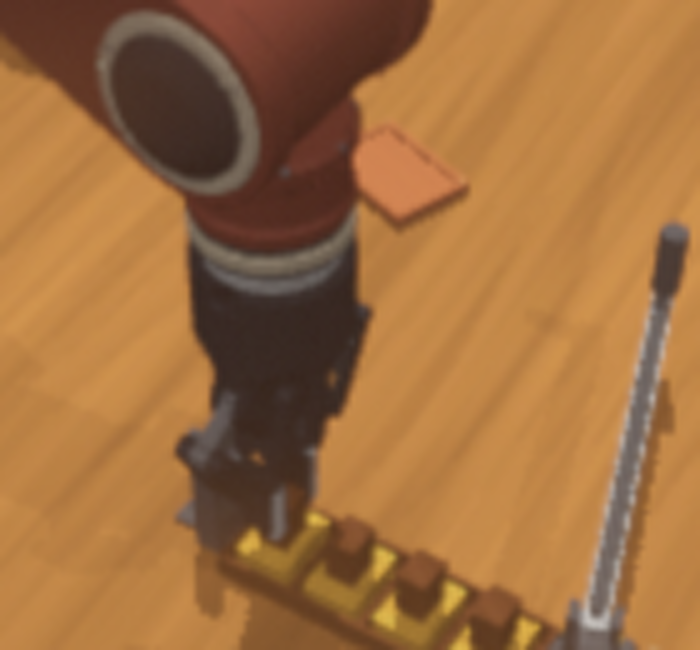

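```bash
python3 -c "
from run import *
x,y=tw(-.063,0)
line(x,y,.0333,speed=.03); st('a'); ctrl.ungrasp(); line(x,y,.15,speed=.25); st('up')
go(.45,-.2,.2,YAW+np.pi/2)
o=snap('v1'); crop(o['scene'],270,80,130,140,5,'pics/v1a.png'); crop(o['top'],205,150,110,100,7,'pics/v1b.png')
print(project('top',[[*tw(.112-.248*np.cos(1.24),.248*np.sin(1.24)),.095]]),project('scene',[[*tw(.112-.248*np.cos(1.24),.248*np.sin(1.24)),.095]]))
"
```

```text
a t 83.4 pos [0.5192 0.0257 0.0332] F [-0.1  0.  -1.9] w 0.0201 j6 1.56
up t 84.7 pos [0.5188 0.0258 0.1494] F [ 0.6  0.3 -0.6] w 0.085 j6 1.56
[[214.70753569 178.08187253]] [[384.4695592  125.86178064]]
```

View pics/v1a.png

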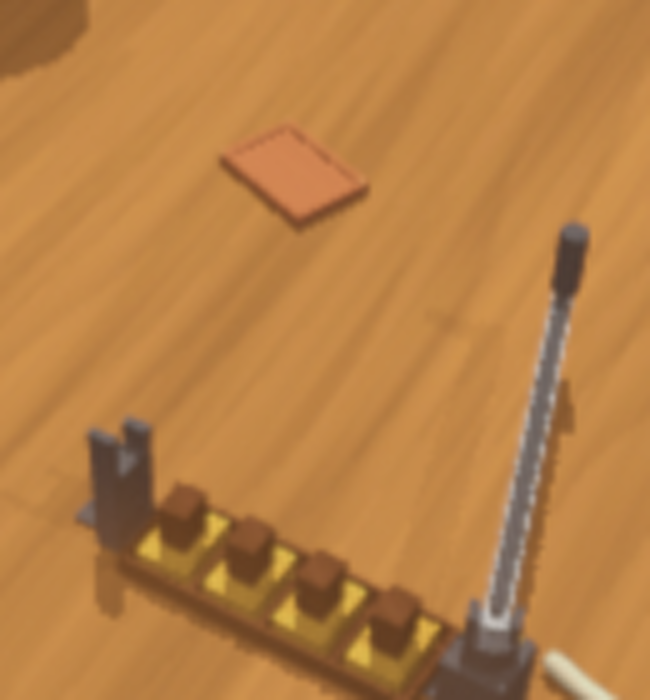

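View pics/v1b.png

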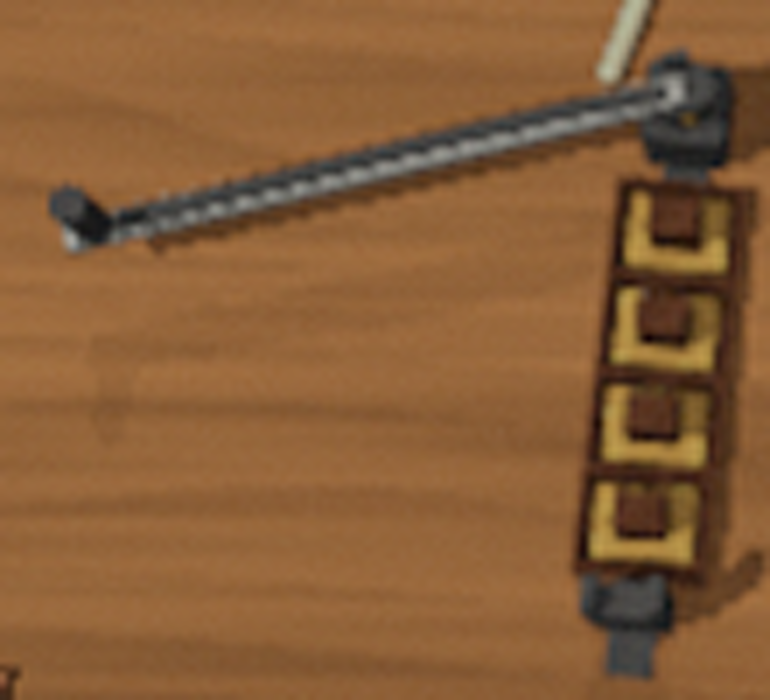

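```bash
cat > back.py <<'E'
from run import *
x,y,z,phi=postpose(1.24,-.03)
b=best([x,y,.16+ZO],phi); print(b[1]-phi,b[0][5])
ctrl.movep([x,y,.17+ZO],rot(b[1])); P=b[1]-phi
line(x,y,z,speed=.12); ctrl.close(); s=st('grip')
assert s['width']>.008
for be in(.03,.08,.13):
    x,y,z,phi=postpose(1.24,be); line(x,y,z,phi+P,speed=.08)
st('up')
for th in np.linspace(1.24,0,11)[1:]:
    x,y,z,phi=postpose(th,.13); line(x,y,z,phi+P,speed=.12); s=st(round(th,2))
o=snap('w1'); crop(o['scene'],240,100,140,110,5,'pics/w1a.png')
E
python3 back.py
```

```text
0.0 0.022686002986257225
grip t 89.2 pos [0.6326 0.2524 0.0609] F [ 0.4  0.3 -0.2] w 0.0144 j6 0.02
up t 90.2 pos [0.635  0.2449 0.1013] F [ 0.9 -4.6 -5.4] w 0.0142 j6 0.01
1.12 t 90.6 pos [0.6056 0.2356 0.1007] F [ 2.4 -5.5 -4.3] w 0.0144 j6 -0.11
0.99 t 91.0 pos [0.5787 0.223  0.1009] F [ 1.4 -4.6 -3.9] w 0.0144 j6 -0.25
0.87 t 91.4 pos [0.5536 0.2071 0.101 ] F [ 3.  -5.6 -4.4] w 0.0145 j6 -0.39
0.74 t 91.8 pos [0.5306 0.1883 0.1012] F [ 4.3 -5.1 -4.8] w 0.014 j6 -0.53
0.62 t 92.2 pos [0.5102 0.1668 0.1014] F [ 3.9 -4.4 -5.6] w 0.0144 j6 -0.69
0.5 t 92.6 pos [0.4925 0.1429 0.1016] F [ 4.8 -4.2 -4.8] w 0.0143 j6 -0.85
0.37 t 93.0 pos [0.4779 0.1169 0.1017] F [ 6.2 -3.4 -4.9] w 0.0142 j6 -1.03
0.25 t 93.4 pos [0.4666 0.0893 0.1018] F [ 5.9 -2.3 -5.2] w 0.014 j6 -1.21
0.12 t 93.8 pos [0.4588 0.0605 0.1018] F [ 6.5 -2.7 -5. ] w 0.0142 j6 -1.39
0.0 t 94.2 pos [0.4547 0.0309 0.1019] F [ 7.4 -1.1 -5.1] w 0.0139 j6 -1.58
```

View pics/w1a.png

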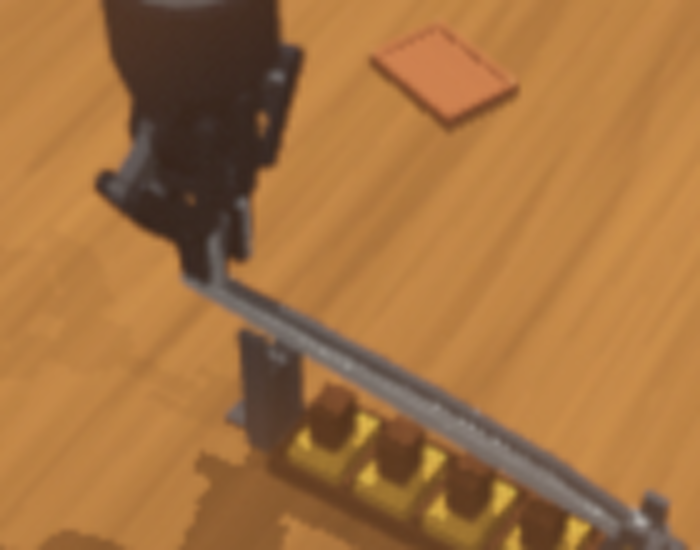

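Above the notch. Now I'll lower it, release, and check.

```bash
python3 - <<'E'
from run import *
for be in(.09,.05,.03,.015,.003):
    x,y,z,phi=postpose(0,be); line(x,y,z,phi,speed=.06); s=st(be)
ctrl.ungrasp(); line(x,y,.17,speed=.2); st('rel')
go(.45,.25,.2,YAW+np.pi/2)
o=snap('w2'); crop(o['scene'],268,145,115,90,7,'pics/w2a.png'); crop(o['top'],270,155,60,100,6,'pics/w2b.png')
E
```

```text
0.09 t 94.6 pos [0.4524 0.0315 0.0918] F [ 4.9 -0.5 -2. ] w 0.0141 j6 -1.58
0.05 t 94.9 pos [0.4495 0.0316 0.0806] F [ 6.1 -1.3 -1.1] w 0.0142 j6 -1.58
0.03 t 95.1 pos [0.4481 0.0317 0.0752] F [ 6.9 -0.7 -1. ] w 0.0143 j6 -1.58
0.015 t 95.4 pos [0.4476 0.0316 0.0717] F [ 4.8 -1.2  0. ] w 0.0145 j6 -1.58
0.003 t 95.6 pos [0.4473 0.0317 0.0705] F [-0.5 -0.  10.3] w 0.0141 j6 -1.58
rel t 97.0 pos [0.446  0.0318 0.1691] F [-0.4 -0.6 -0.4] w 0.086 j6 -1.58
```

View pics/w2a.png

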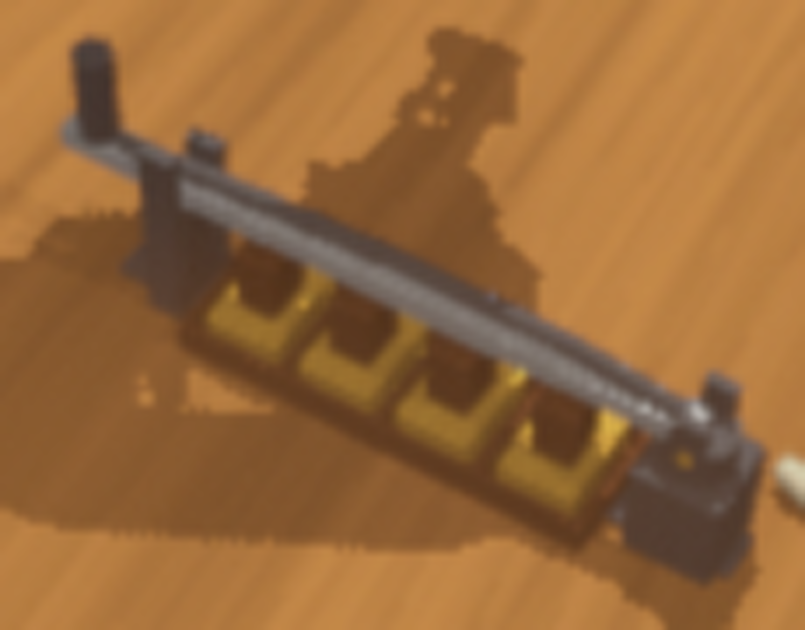

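View pics/w2b.png

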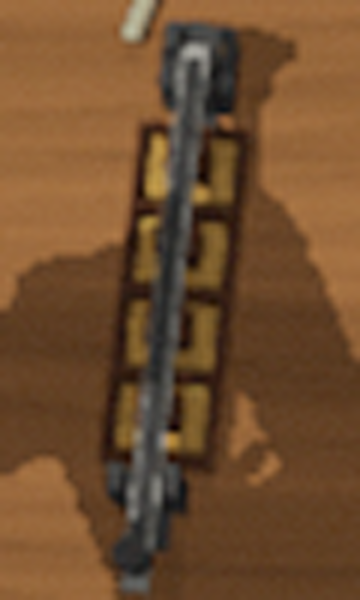

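```bash
python3 - <<'E'
from run import *
C=(.428,.3288); A=1.148
ph=go(*C,.10,A); line(*C,.02,speed=.12); line(*C,-.0015,speed=.05); st('low'); ctrl.close(); s=st('grip')
o=snap('p1'); crop(o['scene'],270,40,120,100,6,'pics/p1a.png')
E
```

```text
low t 100.0 pos [ 0.4277  0.3287 -0.0019] F [ 0.5  0.5 -0.3] w 0.0854 j6 -0.63
grip t 100.4 pos [ 4.288e-01  3.294e-01 -4.000e-04] F [-0.4  0.5  4.6] w 0.0529 j6 -0.63
```

View pics/p1a.png

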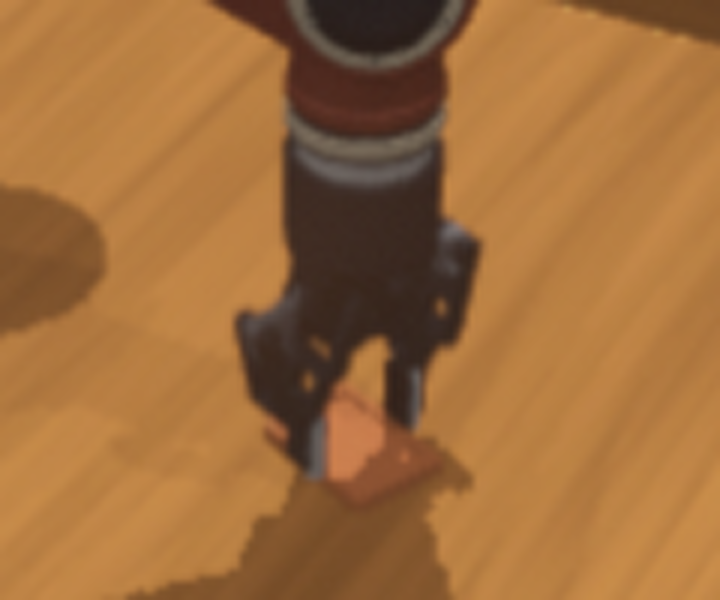

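```bash
python3 - <<'E'
from run import *
line(.428,.3288,.03,speed=.08); st('l'); line(.428,.3288,.22,speed=.2); s=st('up')
D=(.463,-.3955)
go(*D,.2,1.27); st('over'); line(*D,.085,speed=.12); st('hover')
o=snap('p2'); crop(o['scene'],125,240,110,110,6,'pics/p2a.png'); crop(o['top'],400,200,90,90,6,'pics/p2b.png')
E
```

```text
l t 101.0 pos [0.4282 0.3289 0.0305] F [-0.3  0.7 -2.4] w 0.0537 j6 -0.63
up t 102.1 pos [0.4271 0.3282 0.218 ] F [-0.1  0.4 -2.9] w 0.0534 j6 -0.63
over t 104.7 pos [ 0.4635 -0.3948  0.2001] F [-0.3 -0.1 -2.4] w 0.0534 j6 1.04
hover t 105.8 pos [ 0.4637 -0.3962  0.0862] F [ 0.1  0.3 -2.8] w 0.0534 j6 1.04
```

View pics/p2a.png

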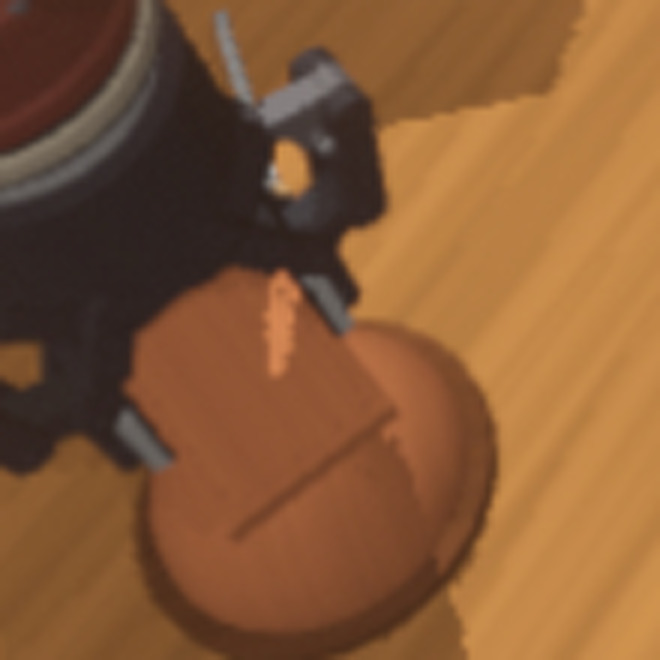

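View pics/p2b.png

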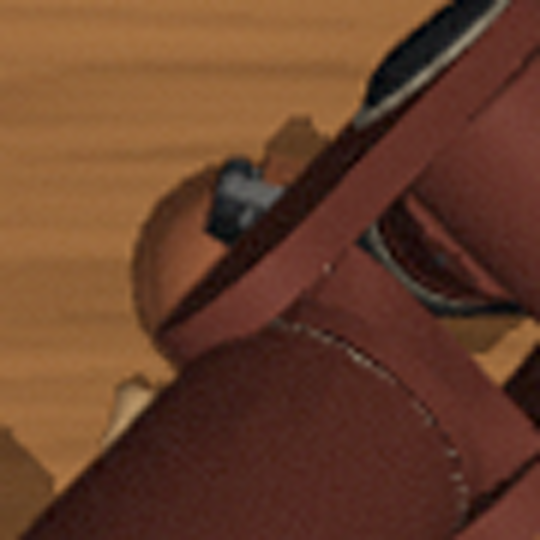

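```bash
python3 - <<'E'
from ov import *
s=cv2.imread('pics/p2_scene.png')[:,:,::-1]
C=np.array([.4637,-.3962]);a=1.27-np.pi/2
u=np.array([np.cos(a),np.sin(a)]);v=np.array([-u[1],u[0]])
S=[[np.r_[C+u*i*.04+v*j*.028,z] for i,j in((1,1),(1,-1),(-1,-1),(-1,1),(1,1))] for z in(.0866,.0946)]
overlay(s,'scene',S,125,240,110,110,6,'pics/p2c.png')
E
```

```text
(no output)
```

View pics/p2c.png

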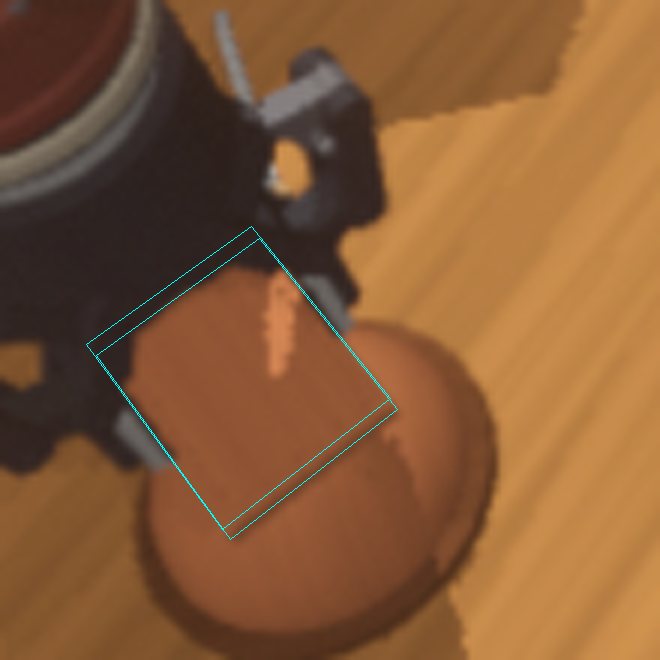

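```bash
python3 - <<'E'
from ov import *
from scipy.optimize import least_squares
for f,n,(x0,y0,w,h) in(('pics/w2_top.png','top',(412,220,60,55)),('pics/top0.png','top',(412,220,60,55)),('pics/scene0.png','scene',(140,285,80,75)),('pics/v1_scene.png','scene',(140,285,80,75))):
    im=cv2.imread(f)[y0:y0+h,x0:x0+w]; up=cv2.resize(im,None,fx=4,fy=4,interpolation=cv2.INTER_CUBIC)
    lab=cv2.cvtColor(up,cv2.COLOR_BGR2HSV).astype(int)
    H=lab[:,:,0]; print(n,'hue center',H[100:130,100:130].mean(),'bench',H[5:15,5:40].mean())
    hue=cv2.GaussianBlur(np.where(H>90,H-180,H).astype(np.float32),(0,0),1.5)
    thr=(np.median(hue[90:130,90:130])+np.median(hue[3:15,3:40]))/2
    m=(hue<thr).astype(np.uint8); nn,l,s,c=cv2.connectedComponentsWithStats(m); k=l[115,120]; m=(l==k).astype(np.uint8)
    m=cv2.morphologyEx(m,cv2.MORPH_OPEN,np.ones((15,15),np.uint8))
    ct=max(cv2.findContours(m,0,cv2.CHAIN_APPROX_NONE)[0],key=len)
    e=cv2.fitEllipse(ct); print('ellipse',e)
    p=ct.reshape(-1,2).astype(float); p=(p+.5)/4-.5+[x0,y0]
    # model: outline of the stand = hull of disc rims + ball outline; compare signed distance of rays to those
    e0,d=ray(n,p)
    def outl(c):
        th=np.linspace(0,2*np.pi,180,endpoint=False);C=np.r_[c,.01]
        P=[np.r_[c+.058*np.array([np.cos(k),np.sin(k)]),z] for k in th for z in(0,.01)]
        w=e0-C;D=np.linalg.norm(w);w=w/D;rr=.05*np.sqrt(1-(.05/D)**2);a=np.cross(w,[1,0,0]);a/=np.linalg.norm(a);b=np.cross(w,a)
        P+=[C+w*.0025/D+rr*(a*np.cos(k)+b*np.sin(k)) for k in th]
        return cv2.convexHull(project(n,np.array(P)).astype(np.float32))
    def res(c): 
        hl=outl(c[:2]); return [cv2.pointPolygonTest(hl,(float(q[0]),float(q[1])),True)-c[2] for q in p]
    r=least_squares(res,[.463,-.395,0],diff_step=[1e-3,1e-3,1e-2],x_scale=[.01,.01,1],loss='soft_l1',f_scale=.3); print(f,r.x.round(4),np.std(r.fun).round(3))
    o=up.copy();cv2.drawContours(o,[ct],-1,(255,255,0),1);cv2.imwrite(f'pics/dm_{f[5:]}',o)
E
```

```text
top hue center 10.663333333333334 bench 14.197142857142858
ellipse ((120.28374481201172, 107.49503326416016), (153.7906494140625, 161.54196166992188), 136.69332885742188)
pics/w2_top.png [ 0.4626 -0.3971  0.5296] 0.205
top hue center 10.522222222222222 bench 14.074285714285715
ellipse ((120.42040252685547, 107.5211410522461), (152.98361206054688, 161.21563720703125), 140.5504150390625)
pics/top0.png [ 0.4626 -0.3972  0.5927] 0.259
scene hue center 11.92 bench 15.442857142857143
ellipse ((149.9652099609375, 148.2530975341797), (212.2567138671875, 259.1672668457031), 49.56951904296875)
pics/scene0.png [ 0.4631 -0.3976  0.3894] 0.303
scene hue center 10.96111111111111 bench 15.848571428571429
ellipse ((150.8424530029297, 147.0539093017578), (211.83676147460938, 260.4983215332031), 49.00932312011719)
pics/v1_scene.png [ 0.4631 -0.3969  0.3365] 0.312
```

```bash
python3 - <<'E'
from run import *
D=(.463,-.397)
line(*D,.075,speed=.06); line(*D,.065,speed=.04); ctrl.pause(.3); f0=ctrl.sense()['wrist_force']; st('a')
for z in np.arange(.0635,.0565,-.001):
    line(*D,z,speed=.02); d=ctrl.sense()['wrist_force']-f0
    if d[2]>2.2: print(z,d.round(1));break
st('contact')
o=snap('p3'); crop(o['scene'],125,240,110,110,6,'pics/p3a.png')
ctrl.ungrasp(); st('open'); ctrl.pause(.5)
o=snap('p4'); crop(o['scene'],125,240,110,110,6,'pics/p4a.png')
E
```

```text
a t 106.9 pos [ 0.4631 -0.3971  0.0653] F [-0.1 -0.9 -2.2] w 0.0531 j6 1.04
0.058499999999999996 [-2.2  2.9  7.4]
contact t 108.4 pos [ 0.4632 -0.3972  0.0594] F [-2.3  2.   5.2] w 0.0533 j6 1.04
open t 108.9 pos [ 0.463  -0.3969  0.0582] F [0.1 0.1 0.3] w 0.0854 j6 1.04
```

View pics/p4a.png

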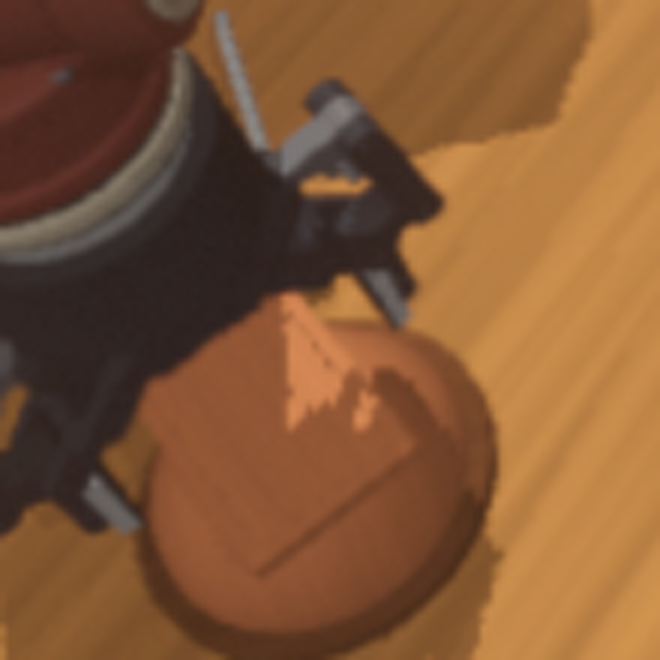

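Released and looks level. I'll retreat straight up and verify.

```bash
python3 - <<'E'
from run import *
line(.463,-.397,.2,speed=.12); go(.45,.25,.25,YAW+np.pi/2); st('away'); ctrl.pause(.5)
o=snap('q1')
from ov import overlay
C=np.array([.463,-.397]);a=1.27-np.pi/2
u=np.array([np.cos(a),np.sin(a)]);v=np.array([-u[1],u[0]])
S=[[np.r_[C+u*i*.04+v*j*.028,z] for i,j in((1,1),(1,-1),(-1,-1),(-1,1),(1,1))] for z in(.060,.068)]
overlay(o['scene'],'scene',S,130,255,100,100,7,'pics/q1c.png')
overlay(o['top'],'top',S[1:],405,210,75,75,7,'pics/q1d.png')
E
```

```text
away t 113.2 pos [0.4503 0.2496 0.2499] F [ 0.8  0.5 -0.4] w 0.0852 j6 -1.13
```

View pics/q1c.png

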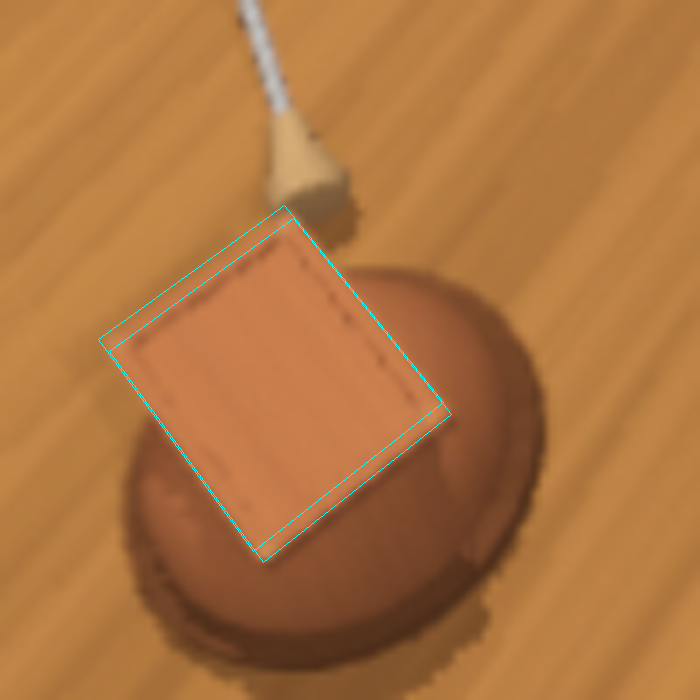

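View pics/q1d.png

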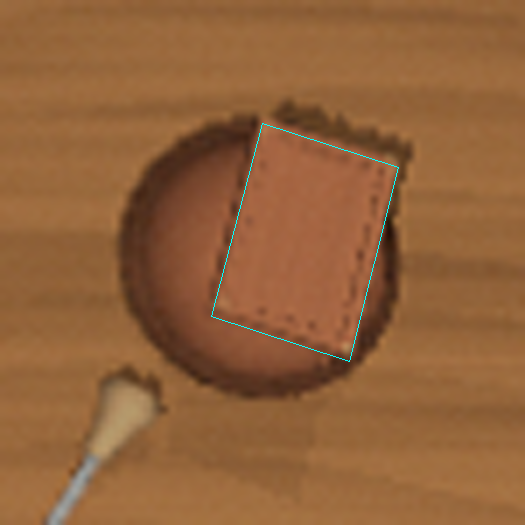

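View pics/q1_scene.png

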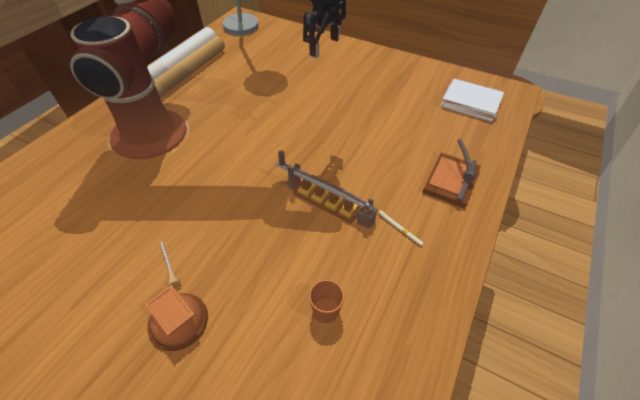

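View pics/q1_top.png

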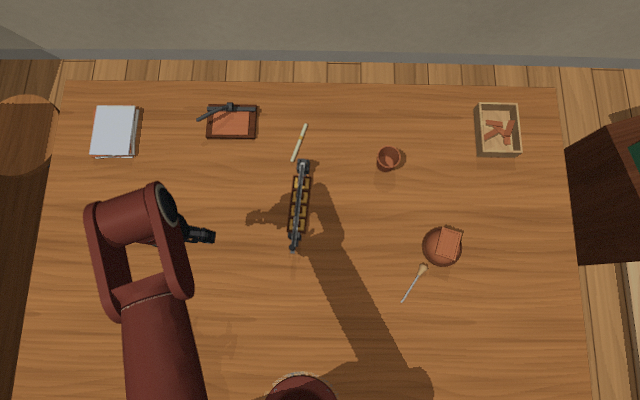

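```bash
python3 -c "
from station import ctrl
ctrl.job_done(); print(ctrl.sense()['clock'])"
```

```text
the job is handed in; nothing more can be done
the job is handed in; nothing more can be done
```

The job is done and handed in at about 113 s of the 210 s allowed. `job_done()` reports no verdict, so the results below are from my own checks.

- **Latch:** I lifted the bar out of the keeper, swung it to about 1.24 rad, and brought it back over the lip once all four stamps were in. I then released it into the notch. In the last pictures the post is back where it started to within about a pixel, so the bar reads as fully home.
- **Stamps:** All four stand grip up, one to a cell, and the pictures show them sitting flat in the tray.
- **Plate:** It is right side up on the crown of the bowl. A level 80 x 56 mm outline, centred on the measured crown, matches it to about a pixel (2–3 mm) in both cameras.
- **Bystanders:** The graver, cup and burnisher show no movement in the pictures.

**What went wrong:**
- **Finger height:** A touch on the bench showed the fingertips sit about 25 mm short of the reported TCP. Because of that, the first latch grip held only the top of the post, and the first stamp grasp closed on air. I corrected every height after that.
- **Missed second grasp:** One stamp was knocked aside and I missed it once more at its old position. I found it again in a new picture and picked it up from there.
- **Camera disagreement:** The two cameras differed by 1–2 mm, within the stated calibration.
- **Grip:** I saw no slackening of the grip.

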